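Lock the refilled napkin dispenser

ROBOT

A 6-joint arm with a two-finger parallel gripper is mounted at the origin on the work surface. World frame = base frame: x ahead of the robot, y to its left, z up, the work surface at z = 0. Lengths are in mm, angles in rad, forces in N, time in s.
With the tool pointing down it reaches from about 325 to 775 mm from the base axis. Payload 5.5 kg.
Tool frame: the origin (TCP) lies on the centre line of the jaws, within the pads' length; the fingertips stand 22 mm ahead of it and the grasp point (between the pads) lies 3 mm ahead of it; x points along the fingers, y is the direction in which the jaws open and shut, and the axes are right-handed (so a half turn about x gives the same grasp; the last joint's range is limited). The gripper opens to 88 mm and grips with 3 to 60 N. Pads are 20 mm wide; open, the fingers measure 115 mm over their backs; the gripper's body (75 mm by 178 mm) begins 61 mm behind the grasp point.
Start: joints at [-1.259, 0.091, 1.231, -0, 1.82, -0.057], TCP at [216.298, -559.671, 214.531] pointing down, gripper open.
Joint ranges: [-2.87, 2.87], [-0.86, 2.18], [0.17, 2.46], [-1.51, 4.65], [0.06, 2.69], [-2.65, 2.65]. Speed limits (rad/s): [2.57, 2.57, 3.01, 3.14, 3.14, 3.14].

INTERFACE

Orientations are given as a unit quaternion [x, y, z, w].
In Python, from bench import get_state, camera, camera_params, sign_off, find_in, cut_out gives the robot as it stands.
- The arm moves only by the shell command python3 -m crank 'ROWS' [OPENING]. ROWS is JSON, a list of rows, each an object with "offset": the shift along the tool's x, y, z in m, a list of three; "rot": the turn, a rotation vector about the tool's x, y, z in degrees, a list of three. In form: [{"offset": [tx, ty, tz], "rot": [wx, wy, wz]}, ...]. A call has 1 to 12 rows; each row shifts and turns the pose as measured when the row begins, along the tool's axes as they then stand; what a row does not reach is not made up. A row lasts 1/10 s, in which the tool goes at most 50 mm and 8.59 degrees, less where a joint would pass 70% of its speed; a pose out of reach is approached as far as the arm can. A call with a gripper value outside its range is refused whole. OPENING is the opening in per cent of the stroke, from 0 (shut) to 100 (fully open), set as the call begins (- or left out, the last holds). The fingers move at their own pace and stop on an object; the grip force is fixed at half the most. Time passes only in rows, so rows that do not move let the fingers close. It gives the time, the measured TCP pose, the force and the opening at its end, in the units of the state.
- get_state(): the state, without advancing time (a new reading comes with each control period).
- camera(name): name is "side" or "top"; returns (picture, depth): 400x640x3 uint8, red, green, blue; 400x640 float32, mm along the optical axis (not along the pixel's ray), 0 where there is no reading.
- camera_params(name): a dict with "fx", "fy", "cx", "cy" (pixels), "dist" ([k1, k2, p1, p2, k3] as OpenCV has them; the pictures are not rectified), "world_to_cam" (4x4, takes a point from world to camera coordinates). Camera axes: x right, y up, looking along -z (the intrinsics and any distortion apply to the point x, -y, -z); pixel columns grow to the right and rows downward; lengths in mm; the calibration is good to about 2 mm. A picture is of the moment at which its call begins. camera_params takes no time and is no camera call.
- sign_off(): hands the job in, once; it reports no verdict.
Trained networks look in the newest picture that a camera, given by its name, has taken for a name from the list of things; names that differ only in an ending like _2 or _b are one class to them, and where a whole thing is asked for, a point or a joint stands for the part that bears it (a point fixed in the world has none). Each returns a list of dicts, best first, with "p" (0 to 1); they miss things now and then, are a little off and sometimes report something else, mostly with a low value. They report only what shows in the picture. A call takes as long as a camera call. They do not tell look-alikes from the thing itself.
- find_in(camera, query): "location" ([x, y, z] in mm, in the coordinates of the camera as it stood for that picture, good to about 4 mm: the middle of the surface that is visible of it).
- cut_out(camera, query): "region" (400x640 bool, what is visible of it).
The state is a dict: "clock": time; "qpos": joint angles; "dq": joint speeds; "effort": joint torques, N m; "position": TCP position; "eef_rot": TCP orientation; "force": force on the tool from outside, world axes, zero at the start; "moment": the same for the moment, N m; "finger_gap": finger opening in mm.
Only numpy, scipy, OpenCV 4.12 (cv2) and the standard library are available. Lean on these libraries where they do the work, as an engineer would, in place of code of your own. Each camera call takes 0.05 s, during which the arm holds its last target.

TASK

The napkin dispenser has just been refilled and its black cover still rides a little proud on the spring inside. Take the T-handled key out of its wooden block, stand it in the round lock on the cover and, pressing only lightly, turn it gently back and forth until you feel its socket drop fully over the hidden square; then push the cover shut with the key and turn the key clockwise (seen from above) to the stop, so that the cover stays down. Draw the key out and stand it back in its block, never forcing it (a push of up to 15 N and a twist of up to 0.1 N m is plenty) and leaving everything else on the counter where it is.

Things in the scene. Friction and masses are not known exactly. Their poses are not given: they have to be found in the camera images.
- key_grip (a point): Centre of the T bar of the loose key (bare light metal, about 0.09 kg, 68 mm tall, upright in its block at the start). The bar is 56 mm long along the key's x, 10 mm thick along y (grip across this), 16 mm high; this point is 60 mm above the key's lower end. Below the bar: a 9 mm round shank, 22 mm long, then the round socket end, 20 mm diameter, 30 mm long. z is the key's axis, up.
- key_end (a point): Centre of the key's lower end face, on its axis; axes as key_grip. The end holds a square socket, 11.5 mm across flats, 17 mm deep, flats parallel to the key's x and y, so it repeats every 90 degrees.
- lock_mouth (a point): Centre of the mouth of the lock, a steel barrel of 33 mm outer diameter standing 8 mm above the cover near its front edge. z points up out of it; x and y are the cover's. The round bore is 21.5 mm in diameter, 2 mm chamfer at the mouth, 22 mm deep, with a square spindle in it (see lock_floor).
- lock_floor (a point): Centre of the bore's floor. A square spindle, 10 mm across flats, end bevelled 1 mm, stands 14 mm up from it: its end is 8 mm below the mouth. Its angle is not measured; it starts within 0.6 rad of square to the cover. A key not lined up rests on it 8 mm deep; lined up within about 0.15 rad it drops over it (a drag of 2 to 3 N), its end coming to the floor, 22 mm deep.
- catch (a point): Middle of the underside of the catch inside the front wall. The spindle turns a cam (drag about 0.03 N m) clockwise, seen from above, under the catch to a firm stop 0.7 to 1.3 rad from where it starts; it holds from 0.2 rad before the stop. The other way it meets another stop within 0.6 rad. The key's slack on the square (0.3 rad in all) adds to its turn. With the lock over 1.5 mm proud the cam jams on the catch's side.
- cover (a joint): Angle of the cover about its hinge at the far edge, 185 mm behind the lock, rad: 0 shut, growing as it opens. Unlocked and free it rides on its spring at about 0.034 (lock 6 mm proud); about 6 N down at the lock shuts it against a hard stop (about 1 N per mm on the way). Locked, with nothing on it, it stays at about 0.008.
- dispenser: Napkin dispenser fixed to the counter: steel box with black cover, 220 mm deep (x), 170 mm wide (y), 150 mm high to the top of the shut cover. Origin: centre of its underside. x points from the front edge (lock side) to the hinge edge; the lock is on the centre line, 80 mm from the centre towards the front (-x), its mouth 158 mm up when shut.
- block_hole (a point): Centre of the mouth of the round hole in the top of the fixed wooden key block (70 x 70 mm, 36 mm high). The hole, in a dark rubber bush, is vertical, 24.4 mm in diameter with a 3 mm chamfer, 24 mm deep; the key standing in it has its end 24 mm below this point. The block may be left or right of the dispenser.
- sugar_jar: Bystander, leave it where it is (origin: centre of its underside). Glass jar with a steel lid, 72 mm diameter, 105 mm high, on the other side from the key block.
- mug: Bystander, leave it where it is (origin: centre of its underside). White mug, 76 mm diameter, 75 mm high, handle at its +y.
- tamper: Bystander, leave it where it is (origin: centre of its underside). Steel coffee tamper, 58 mm diameter, 88 mm high.
- pitcher: Bystander, leave it where it is (origin: centre of its underside). Steel milk pitcher, 94 mm diameter, 105 mm high, handle reaching 78 mm out at its +y.
- cup_stack: Bystander, leave it where it is (origin: centre of its underside). Stack of white takeaway cups upside up, 82 mm diameter, 160 mm high.
- water: Bystander, leave it where it is (origin: centre of its underside). Clear water bottle, 64 mm diameter, 205 mm high.
- card_terminal: Bystander, leave it where it is (origin: centre of its underside). Black card terminal, 165 x 78 mm, 49 mm high.
Not all that is in view belongs to the job. There is more than one size of the part that bears block_hole; the job needs the smallest.

How it is judged:
By the outcome, as a careful person would: the job done as asked, in the order asked, and still so for the second after the job is handed in, with the robot touching nothing.
It also fails if it takes over 70 s, if anything falls off the work surface, if the arm or the gripper's body presses on something with over 40 N, if the wrist force passes 120 N, or if a joint passes its speed limit or range.

## Working session

There is one attempt and no reset: what is moved stays moved. The work goes in short steps, Python scripts to look and compute and a shell command to move; the robot and the scene stay as the last step left them, time stands still between calls to the robot, and variables do not carry over. Pictures are saved under pics/ and viewed, and the job is handed in when it is done.

```bash
ls; mkdir -p pics; python3 - <<'E'
from bench import *
import cv2
print(get_state())
for n in("side","top"):
    p,d=camera(n); cv2.imwrite(f"pics/{n}0.png",p[:,:,::-1])
    print(n,camera_params(n))
    for q in("key_grip","lock_mouth","block_hole","dispenser","sugar_jar"):
        print(q,[(r["p"],[round(float(v),1) for v in r["location"]]) for r in find_in(n,q)])
print(get_state()["clock"])
E
```

```text
pics
{'clock': 0.0, 'qpos': array([-1.25874929e+00,  9.18479220e-02,  1.23186860e+00, -8.27593978e-06,
        1.81980646e+00, -5.67004645e-02]), 'dq': array([-0.00062796,  0.00074721,  0.00044618, -0.00010217, -0.00126581,
       -0.00102245]), 'effort': array([-1.24748280e-03, -4.46462631e+01, -4.06443393e+01,  6.97869994e-02,
        2.97759252e-02, -1.66686614e-04]), 'position': array([ 216.16755743, -559.37099653,  213.42321276]), 'eef_rot': array([-0.69503231, -0.13031034,  0.69521173, -0.12895722]), 'force': array([ 0.00783179, -0.61295726,  0.47584763]), 'moment': array([-0.00284058, -0.00908783, -0.02279903]), 'finger_gap': 88.07471732468}
side {'fx': 486.70034536767287, 'fy': 486.70034536767287, 'cx': 321.4908758286525, 'cy': 200.45991477388444, 'dist': array([0.01961848, 0.        , 0.        , 0.        , 0.        ]), 'world_to_cam': array([[ 9.58279677e-01,  2.85708007e-01,  8.42584472e-03,
        -4.99395788e+02],
       [-1.86517462e-01,  6.02708500e-01,  7.75856752e-01,
         1.32908894e+01],
       [ 2.16590158e-01, -7.45059325e-01,  6.30852839e-01,
        -1.5
[... 652 characters left out ...]
,
        -1.46735403e+01],
       [ 9.91437270e-01,  1.18232593e-02,  1.30047490e-01,
        -5.45422312e+02],
       [-1.30045807e-01, -9.14294823e-04,  9.91507565e-01,
        -1.37302402e+03],
       [ 0.00000000e+00,  0.00000000e+00,  0.00000000e+00,
         1.00000000e+00]])}
key_grip [(0.7, [303.3, -92.8, -1400.0]), (0.57, [299.6, -85.3, -1352.4])]
lock_mouth [(0.96, [37.8, 47.5, -1296.5])]
block_hole [(0.95, [518.4, 85.5, -1409.7]), (0.93, [314.6, -257.1, -1360.1]), (0.71, [302.0, -93.1, -1396.3]), (0.54, [33.3, 44.4, -1296.8])]
dispenser [(0.74, [37.4, 45.2, -1295.2]), (0.28, [233.4, 169.1, -1328.9])]
sugar_jar [(0.89, [-294.6, -101.0, -1325.0]), (0.23, [37.5, 44.8, -1294.2])]
0.6
```

View pics/side0.png

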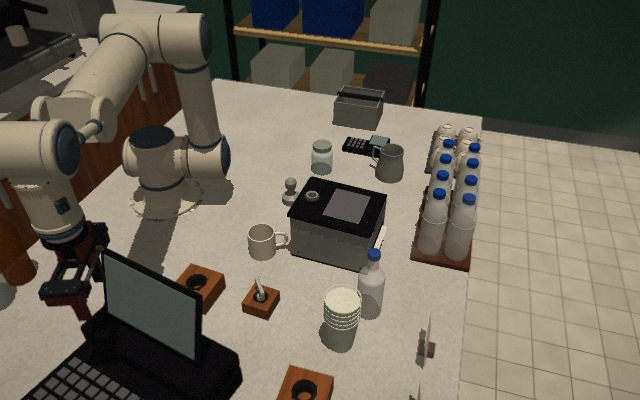

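View pics/top0.png

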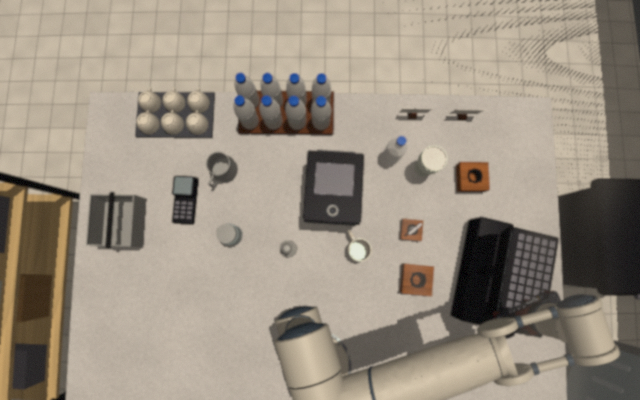

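The key stands in the small block: top picture (412,230), side (260,297). The lock is at top (333,211). The two other blocks, at (417,280) and (474,177), are larger. Next I'll measure these closely.

```bash
cat > h.py <<'E'
from bench import *
import numpy as np, cv2
from scipy.spatial.transform import Rotation as R
def toworld(n,pc):
    T=np.linalg.inv(camera_params(n)["world_to_cam"]); return T[:3,:3]@np.asarray(pc)+T[:3,3]
def ray(n,u,v):
    c=camera_params(n);K=np.array([[c["fx"],0,c["cx"]],[0,c["fy"],c["cy"]],[0,0,1]])
    x,y=cv2.undistortPoints(np.array([[[u,v]]],float),K,c["dist"])[0,0]
    T=np.linalg.inv(c["world_to_cam"]); return T[:3,3],T[:3,:3]@np.array([x,-y,-1.])
def at_z(n,u,v,z):
    o,d=ray(n,u,v); return o+d*(z-o[2])/d[2]
def px(n,u,v,dep): 
    o,d=ray(n,u,v); return o+d*dep
def proj(n,P):
    c=camera_params(n);K=np.array([[c["fx"],0,c["cx"]],[0,c["fy"],c["cy"]],[0,0,1]])
    T=c["world_to_cam"];p=T[:3,:3]@np.asarray(P,float)+T[:3,3]
    return cv2.projectPoints(np.array([[p[0],-p[1],-p[2]]]),np.zeros(3),np.zeros(3),K,c["dist"])[0][0,0]
def cloud(n,d,mask):
    v,u=np.nonzero(mask&(d>0)); c=camera_params(n);K=np.array([[c["fx"],0,c["cx"]],[0,c["fy"],c["cy"]],[0,0,1]])
    if len(u)==0: return np.zeros((0,3)),u,v
    xy=cv2.undistortPoints(np.stack([u,v],1).astype(float)[:,None],K,c["dist"])[:,0]
    dd=d[v,u]; pc=np.stack([xy[:,0]*dd,-xy[:,1]*dd,-dd],1)
    T=np.linalg.inv(c["world_to_cam"]); return pc@T[:3,:3].T+T[:3,3],u,v
E
python3 - <<'E'
from h import *
P={}
for n in("side","top"):
    p,d=camera(n); np.savez(f"{n}0.npz",p=p,d=d)
    for q in("key_grip","lock_mouth","block_hole","dispenser","cover"):
        print(n,q,[(r["p"],toworld(n,r["location"]).round(1)) for r in find_in(n,q)])
    for q in("key_grip","dispenser"):
        for r in cut_out(n,q)[:2]:
            m=r["region"]; X,u,v=cloud(n,d,m)
            print(n,q,r["p"],m.sum(),u.min(),u.max(),v.min(),v.max(),X.mean(0).round(1),X.max(0).round(1))
    u0,v0,u1,v1={"side":(230,180,400,330),"top":(300,140,440,300)}[n]
    crop=p[v0:v1,u0:u1,::-1]; cv2.imwrite(f"pics/{n}c.png",cv2.resize(crop,None,fx=4.5 if n=="side" else 3.7,fy=4.5 if n=="side" else 3.7,interpolation=cv2.INTER_CUBIC)[:600])
p,d=np.load("top0.npz")["p"],np.load("top0.npz")["d"]
a=cv2.resize(p[215:245,395:430,::-1],None,fx=11,fy=11,interpolation=cv2.INTER_CUBIC)
b=cv2.resize(p[195:225,315:350,::-1],None,fx=11,fy=11,interpolation=cv2.INTER_CUBIC)
cv2.imwrite("pics/tz.png",np.hstack([a,b]))
s=np.load("side0.npz")["p"]
a=cv2.resize(s[270:325,235:285,::-1],None,fx=8,fy=8,interpolation=cv2.INTER_CUBIC)
b=cv2.resize(s[170:225,285:335,::-1],None,fx=8,fy=8,interpolation=cv2.INTER_CUBIC)
cv2.imwrite("pics/sz.png",np.hstack([a,b]))
E
```

```text
side key_grip [(0.65, array([ 462.2, -326.3,   74.1]))]
side lock_mouth [(0.82, array([593.5, -65.1, 153.6]))]
side block_hole [(0.66, array([ 322.5, -323.5,   48.4])), (0.62, array([ 463.7, -333.9,   37. ]))]
side dispenser [(0.57, array([ 586.3, -124.1,  149.8]))]
side cover [(0.81, array([587.3, -66. , 153.8])), (0.5, array([ 463.5, -333.4,   35.1]))]
side dispenser 0.95 7101 287 386 177 272 [588.5 -89.7 116.1] [711.6 243.1 191.4]
top key_grip [(0.47, array([ 457.9, -309.6,   80.4]))]
top lock_mouth [(0.76, array([575.6, -48.4, 154.7]))]
top block_hole [(0.91, array([ 454.1, -310.9,   35.8])), (0.84, array([ 638.4, -525.7,   48.6])), (0.75, array([ 287.9, -323.9,   52.7]))]
top dispenser [(0.62, array([576.7, -43. , 153. ]))]
top cover []
top key_grip 0.57 49 408 419 225 233 [ 454.4 -310.7   72. ] [ 467.2 -294.    83.1]
top dispenser 0.8 4339 302 364 149 226 [577.4 -45.4 149.4] [738.2  57.2 167.9]
```

View pics/tz.png

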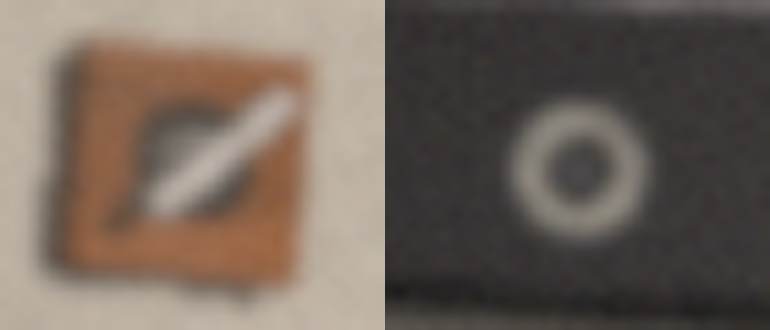

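View pics/sz.png

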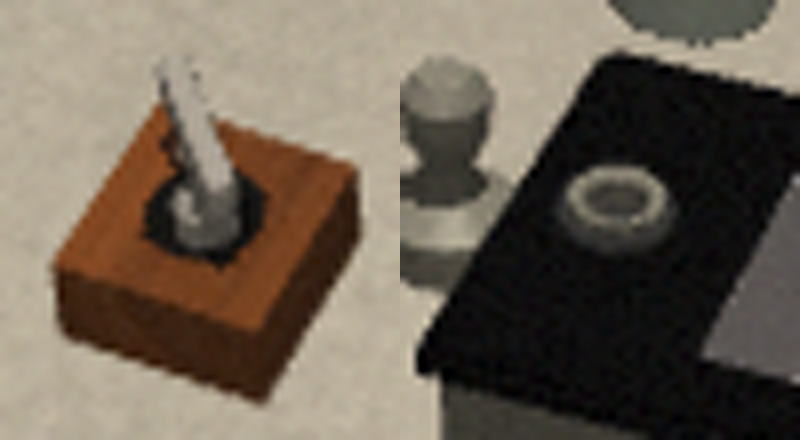

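```bash
python3 - <<'E'
from h import *
f=lambda x,y,u0,v0,s:(u0+(x+.5)/s-.5,v0+(y+.5)/s-.5)
T=np.load("top0.npz");p=T["p"];d=T["d"]
# lock ring centroid top
g=p.mean(2)
def ring(img,u0,u1,v0,v1,th):
    w=np.clip(img[v0:v1,u0:u1]-th,0,None);V,U=np.mgrid[v0:v1,u0:u1];return (U*w).sum()/w.sum(),(V*w).sum()/w.sum()
l=ring(g,323,343,201,220,75);print("lock px",l,at_z("top",*l,164))
S=np.load("side0.npz")
ls=f(218,198,285,170,8);print(ls,at_z("side",*ls,164), proj("side",at_z("top",*l,164)))
def tri(a,b):
    o1,d1=ray("top",*a);o2,d2=ray("side",*b);A=np.stack([d1,-d2],1);t=np.linalg.lstsq(A,o2-o1,rcond=None)[0]
    q1,q2=o1+d1*t[0],o2+d2*t[1];return (q1+q2)/2,np.linalg.norm(q1-q2)
print("tri lock",tri(l,ls))
# bar
e1=at_z("top",*f(158,203,395,215,11),80);e2=at_z("top",*f(286,98,395,215,11),80)
print("bar",e1,e2,np.linalg.norm(e2-e1),(e1+e2)/2,np.degrees(np.arctan2(*(e2-e1)[[1,0]])))
# block top corners top view
C=[at_z("top",*f(x,y,395,215,11),36) for x,y in((85,45),(308,62),(292,283),(70,262))]
print("block",np.round(C,1),np.mean(C,0))
C=[at_z("side",*f(x,y,235,270,8),36) for x,y in((160,105),(357,168),(263,330),(55,265))]
print("blockside",np.round(C,1),np.mean(C,0))
X,u,v=cloud("top",d,np.ones(d.shape,bool)&(d>0))
m=(X[:,2]>140)&(X[:,2]<175)&(abs(X[:,0]-580)<180)&(abs(X[:,1]+45)<120)
r=cv2.minAreaRect(X[m][:,:2].astype(np.float32));print("cover rect",r)
mm=m&(np.hypot(X[:,0]-503,X[:,1]+45)<60); 
A=np.c_[X[m][:,:2],np.ones(m.sum())]; print("plane",np.linalg.lstsq(A,X[m][:,2],rcond=None)[0])
k=(X[:,2]>60)&(X[:,2]<100)&(np.hypot(X[:,0]-455,X[:,1]+310)<45);print("key pts",X[k].round(0)[::3])
b=(X[:,2]>25)&(X[:,2]<45)&(np.hypot(X[:,0]-455,X[:,1]+310)<60);print(cv2.minAreaRect(X[b][:,:2].astype(np.float32)))
E
```

```text
lock px (np.float64(332.0973191024457), np.float64(210.10059668879737)) [503.44188966 -42.71945721 164.        ]
(311.8125, 194.3125) [506.88448712 -48.70134583 164.        ] [311.26535189 192.77329498]
tri lock (array([504.46718663, -42.67913064, 158.79938713]), np.float64(0.9567776962634246))
bar [ 440.61023391 -296.01199964   80.        ] [ 472.20124628 -334.72774598   80.        ] 49.96900116061243 [ 456.4057401  -315.36987281   80.        ] -50.786475818251866
block [[ 491.4 -283.5   36. ]
 [ 486.9 -352.3   36. ]
 [ 419.1 -346.2   36. ]
 [ 424.9 -278.1   36. ]] [ 455.59309108 -315.01723379   36.        ]
blockside [[ 427.5 -283.4   36. ]
 [ 496.5 -289.4   36. ]
 [ 491.5 -356.6   36. ]
 [ 421.8 -352.1   36. ]] [ 459.31701383 -320.37119139   36.        ]
cover rect ((582.0838623046875, -45.374122619628906), (182.16964721679688, 234.02880859375), 87.08087158203125)
plane [-2.76112440e-02  1.42076757e-03  1.69906186e+02]
key pts [[ 474. -329.   81.]
 [ 471. -325.   71.]
 [ 471. -334.   75.]
 [ 467. -323.   79.]
 [ 467. -333.   78.]
 [ 464. -319.   81.]
 [ 464. -329.   81.]
 [ 460. -316.   81.]
 [ 460. -326.   82.]
 [ 457. -314.   77.]
 [ 458. -325.   71.]
 [ 454. -310.   80.]
 [ 451. -301.   73.]
 [ 451. -310.   80.]
 [ 447. -300.   79.]
 [ 447. -310.   79.]
 [ 444. -300.   78.]
 [ 441. -292.   68.]
 [ 441. -300.   80.]
 [ 437. -296.   79.]]
((456.5690612792969, -315.6510925292969), (72.32323455810547, 70.28003692626953), 85.01290893554688)
```

```bash
cat >> h.py <<'E'
def st(): 
    s=get_state();Rm=R.from_quat(s["eef_rot"]).as_matrix();return s,Rm
def need(target,yaw=None,grasp=True):
    """target: world of grasp point(3 mm ahead). prints tool-frame offset mm; yaw: wanted angle deg (mod 180) of tool y; tilt fix"""
    s,Rm=st(); g=s["position"]+3*Rm[:,0]; dw=np.asarray(target)-g
    print("t",round(s["clock"],2),"grasp",g.round(1),"tool off mm",(Rm.T@dw).round(2),"yaw y",round(np.degrees(np.arctan2(Rm[1,1],Rm[0,1])),2),"q6",round(s["qpos"][5],3),"F",s["force"].round(2),"M",s["moment"].round(3),"gap",round(s["finger_gap"],1))
    if yaw is not None:
        for a in(yaw,yaw+180):
            y=np.array([np.cos(np.radians(a)),np.sin(np.radians(a)),0]);x=np.array([0,0,-1.]);W=np.stack([x,y,np.cross(x,y)],1)
            print("  rot deg for",a,np.degrees(R.from_matrix(Rm.T@W).as_rotvec()).round(2))
E
python3 - <<'E'
from h import *
need([456.4,-315.4,200],39.2)
s,Rm=st();print(Rm.round(3))
T=np.load("top0.npz");X,u,v=cloud("top",T["d"],np.ones((400,640),bool))
for a,b,c,d in((150,450,-600,-360),(420,560,-300,-60),(350,700,-300,-120)):
    m=(X[:,0]>a)&(X[:,0]<b)&(X[:,1]>c)&(X[:,1]<d);print(np.percentile(X[m,2],[50,90,99,100]))
E
```

```text
t 1.4 grasp [ 216.3 -559.7  211.5] tool off mm [  11.55 -141.28 -312.02] yaw y -68.87 q6 -0.057 F [ 0.25 -0.52 -0.04] M [0.028 0.007 0.018] gap 87.8
  rot deg for 39.2 [-108.07    0.      0.  ]
  rot deg for 219.2 [71.93  0.   -0.  ]
[[-0.     0.361 -0.933]
 [-0.    -0.933 -0.361]
 [-1.     0.     0.   ]]
[218.09663251 608.81355257 616.85864742 620.95774   ]
[  2.22976313 156.06695715 160.06366017 163.78438275]
[  1.21522673  75.35194168 155.44683268 159.34967698]
```

```bash
python3 -m crank '[{"offset":[-0.048,0,0],"rot":[0,0,0]},{"offset":[-0.048,0,0],"rot":[0,0,0]},{"offset":[-0.048,0,0],"rot":[0,0,0]},{"offset":[-0.03,-0.01,-0.025],"rot":[-8,0,0]},{"offset":[-0.01,-0.015,-0.035],"rot":[0,0,0]},{"offset":[0,-0.018,-0.038],"rot":[0,0,0]},{"offset":[0,-0.018,-0.038],"rot":[0,0,0]},{"offset":[0,-0.018,-0.038],"rot":[0,0,0]},{"offset":[0,-0.018,-0.038],"rot":[0,0,0]},{"offset":[0,-0.018,-0.038],"rot":[0,0,0]}]' 100; python3 -c "
from h import *
need([456.4,-315.4,200],39.2)"
```

```text
clock: 2.4
position: [382.7, -335.2, 400.3]
eef_rot: [0.685, 0.181, -0.684, 0.172]
force: [-0.3, 0.2, 0.1]
finger_gap: 87.7
t 2.4 grasp [ 382.7 -335.2  397.3] tool off mm [197.34  20.59 -73.33] yaw y -61.11 q6 0.28 F [-0.34  0.21  0.1 ] M [-0.024 -0.067 -0.021] gap 87.7
  rot deg for 39.2 [-100.31   -0.74    0.28]
  rot deg for 219.2 [79.69  0.27  0.7 ]
```

```bash
python3 -m crank '[{"offset":[0.008,0.02,-0.035],"rot":[-8.4,0,0]},{"offset":[0.008,0,-0.035],"rot":[-8.4,0,0]},{"offset":[0.008,0,0],"rot":[-8.4,0,0]},{"offset":[0.008,0,0],"rot":[-8.4,0,0]},{"offset":[0.008,0,0],"rot":[-8.4,0,0]},{"offset":[0.008,0,0],"rot":[-8.4,0,0]},{"offset":[0.008,0,0],"rot":[-8.4,0,0]},{"offset":[0.008,0,0],"rot":[-8.4,0,0]},{"offset":[0.008,0,0],"rot":[-8.4,0,0]},{"offset":[0.008,0,0],"rot":[-8.4,0,0]},{"offset":[0.008,0,0],"rot":[-8.4,0,0]},{"offset":[0.008,0,0],"rot":[-8.2,0,0]}]'; python3 -c "
from h import *
need([456.4,-315.4,150],39.2)"
```

```text
clock: 3.6
position: [457.5, -305.6, 303.9]
eef_rot: [0.29, 0.647, -0.284, 0.646]
force: [-0.1, -0.5, 0.5]
finger_gap: 87.9
t 3.6 grasp [ 457.5 -305.6  300.9] tool off mm [150.76  -8.66   7.17] yaw y 42.13 q6 -1.388 F [-0.06 -0.5   0.53] M [-0.019 -0.141  0.001] gap 87.9
  rot deg for 39.2 [ 2.93 -0.25 -0.46]
  rot deg for 219.2 [-177.06    0.71   -0.39]
```

Descend to z≈150 above the key, then look to cross-check camera against arm.

```bash
python3 -m crank '[{"offset":[0.045,-0.003,0.002],"rot":[1.5,-0.25,-0.4]},{"offset":[0.045,-0.003,0.002],"rot":[1.5,0,0]},{"offset":[0.045,-0.0027,0.003],"rot":[0,0,0]},{"offset":[0.015,0,0],"rot":[0,0,0]},{"offset":[0,0,0],"rot":[0,0,0]}]'; python3 - <<'E'
from h import *
need([456.4,-315.4,72],39.2)
for n in("side","top"):
    p,d=camera(n); np.savez(f"{n}1.npz",p=p,d=d)
    s,Rm=st(); c=s["position"]
    u,v=proj(n,c).astype(int); print(n,u,v, proj(n,c+22*Rm[:,0]))
    q=p.copy()
    for y in(-44,44):
      for z in (0,):
        a=proj(n,c+22*Rm[:,0]+y*Rm[:,1]+z*Rm[:,2]); cv2.circle(q,tuple(int(round(t*1)) for t in a),1,(255,0,0),-1)
    w=45;cr=q[max(v-w,0):v+w,max(0,u-w):u+w,::-1];cv2.imwrite(f"pics/{n}1.png",cv2.resize(cr,None,fx=6.5,fy=6.5,interpolation=cv2.INTER_CUBIC))
E
```

```text
clock: 4.1
position: [456.1, -316.5, 150.5]
eef_rot: [0.303, 0.638, -0.303, 0.641]
force: [0.1, -0.7, -0.1]
finger_gap: 87.7
t 4.1 grasp [ 456.1 -316.5  147.5] tool off mm [75.52  0.8  -0.93] yaw y 39.33 q6 -1.355 F [ 0.1  -0.74 -0.1 ] M [-0.047 -0.133 -0.031] gap 87.7
  rot deg for 39.2 [ 0.13  0.22 -0.11]
  rot deg for 219.2 [-1.7987e+02  1.7000e-01  3.5000e-01]
side 256 262 [257.36685041 269.16546518]
top 420 226 [419.00949831 226.87653319]
```

View pics/side1.png

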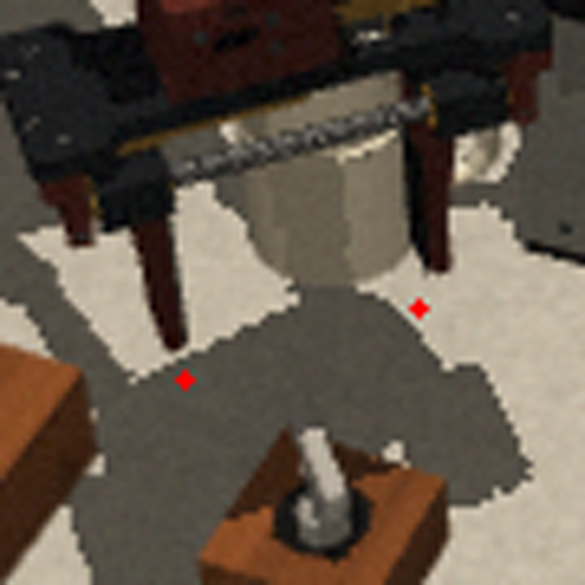

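View pics/top1.png

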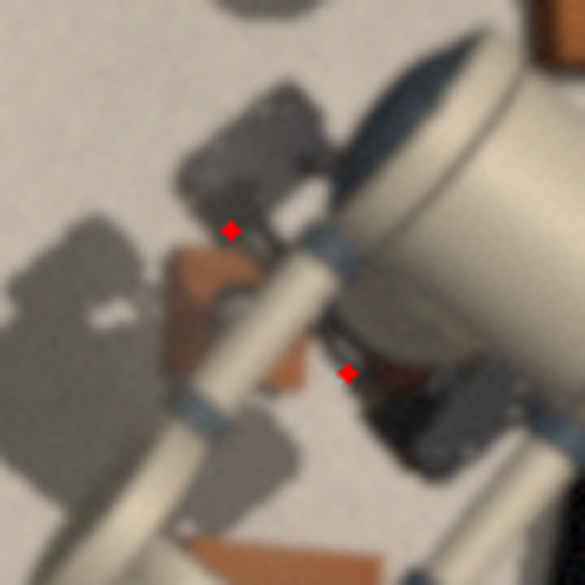

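```bash
python3 - <<'E'
from h import *
s,Rm=st(); c=s["position"]
for n in("side","top"):
    D=np.load(f"{n}1.npz");X,u,v=cloud(n,D["d"],np.ones((400,640),bool))
    L=(X-c)@Rm
    m=(abs(L[:,1])<140)&(abs(L[:,2])<70)&(L[:,0]>-90)&(L[:,0]<30)
    print(n,m.sum())
    for lo in range(-90,30,10):
        k=m&(L[:,0]>=lo)&(L[:,0]<lo+10)
        if k.sum()>3: print(lo,k.sum(),"y",np.percentile(L[k,1],[1,25,50,75,99]).round(0),"z",np.percentile(L[k,2],[1,50,99]).round(0), "inner",L[k&(L[:,1]<0),1].max(initial=-999).round(1),L[k&(L[:,1]>0),1].min(initial=999).round(1))
E
```

```text
side 269
-90 21 y [-80. -73.  46.  73.  81.] z [-9. 32. 35.] inner -72.6 45.3
-80 10 y [-44.  46.  46.  48.  49.] z [-4. 12. 15.] inner -52.5 45.4
-70 41 y [-57. -50.  45.  47.  56.] z [-6. 12. 15.] inner -43.8 44.2
-60 41 y [-55. -47.  45.  49.  56.] z [-4. 12. 15.] inner -44.1 44.0
-50 34 y [-55. -48.  44.  48.  56.] z [-4. 12. 15.] inner -45.1 43.9
-40 37 y [-53. -47.  44.  47.  53.] z [-7. 12. 16.] inner -43.5 43.6
-30 37 y [-53. -50.  44.  47.  52.] z [-9. 12. 16.] inner -45.6 43.6
-20 31 y [-52. -49.  44.  45.  51.] z [-8. 12. 16.] inner -44.2 43.5
-10 17 y [-52. -47.  44.  46.  51.] z [-6. 11. 15.] inner -43.3 44.3
top 7
```

```bash
python3 - <<'E'
from h import *
s,Rm=st(); c=s["position"]
for n in("side","top"):
    D=np.load(f"{n}0.npz");X,u,v=cloud(n,D["d"],np.ones((400,640),bool))
    r=np.hypot(X[:,0]-458,X[:,1]+318)
    k=(r>60)&(r<120)&(X[:,2]<20);print(n,"table",np.median(X[k,2]))
    k=(r>16)&(r<32)&(X[:,2]>20)&(X[:,2]<50);print("block",np.median(X[k,2]),k.sum())
    k=(r<30)&(X[:,2]>60);print("key top",np.sort(X[k,2])[-8:].round(1))
    r=np.hypot(X[:,0]-505,X[:,1]+45);k=(r<18)&(X[:,2]>100);print("lock",np.sort(X[k,2]).round(0)[::5])
    k=(r<50)&(r>25)&(X[:,2]>100);print("cover near lock",np.median(X[k,2]))
D=np.load(f"side1.npz");X,u,v=cloud("side",D["d"],np.ones((400,640),bool));L=(X-c)@Rm
m=(abs(abs(L[:,1])-48)<10)&(abs(L[:,2])<25)&(L[:,0]>-20)&(L[:,0]<40);print(L[m].round(0)[np.argsort(L[m,0])][-12:])
E
```

```text
side table -0.20163327254294927
block 35.18579339540065 285
key top [81.4 81.5 81.5 81.6 81.9 82.4 82.5 83.1]
lock [148. 151. 153. 155. 156. 156. 158. 159. 159. 160. 161. 162. 162. 162.
 163. 164. 164. 165.]
cover near lock 154.45075251203878
top table 0.21571630942116826
block 35.707231000564434 184
key top [82.1 82.1 82.3 82.5 83.  83.1 84.  85.5]
lock [139. 141. 143. 145. 149. 155. 155. 156. 157. 158. 159. 160. 161. 162.
 162. 163. 164. 164. 165. 166. 168.]
cover near lock 155.74690928921336
[[ -9.  44.  -5.]
 [ -8. -47.  12.]
 [ -8. -48.  15.]
 [ -8. -43.   6.]
 [ -8.  51.  11.]
 [ -8. -50.  13.]
 [ -7. -52.  12.]
 [ -6.  44.   9.]
 [ -5.  51.  12.]
 [ -5.  46.  -2.]
 [ -5.  44.   1.]
 [ -5.  44.  -6.]]
```

```bash
python3 - <<'E'
from h import *
import numpy as np
Rm=R.from_quat([-0.69503231,-0.13031034,0.69521173,-0.12895722]).as_matrix();c=np.array([216.2,-559.5,214])
D=np.load("side0.npz");X,u,v=cloud("side",D["d"],np.ones((400,640),bool));L=(X-c)@Rm
m=(abs(abs(L[:,1])-48)<14)&(abs(L[:,2])<30)&(L[:,0]>-60)&(L[:,0]<40)
for sg in(-1,1):
    q=L[m&(L[:,1]*sg>0)];print(sg,len(q),q[np.argsort(q[:,0])][-8:].round(0))
print(proj("side",c+22*Rm[:,0]+48*Rm[:,1]),proj("side",c+22*Rm[:,0]-48*Rm[:,1]),proj("side",c))
p=D["p"];cv2.imwrite("pics/g0.png",cv2.resize(p[210:330,20:130,::-1],None,fx=5,fy=5,interpolation=cv2.INTER_CUBIC))
# now
s,Rm=st();print(s["position"],s["clock"],s["dq"].round(3))
p,d=camera("side");X,u,v=cloud("side",d,np.ones((400,640),bool));L=(X-s["position"])@Rm
m=(abs(abs(L[:,1])-48)<14)&(abs(L[:,2])<30)&(L[:,0]>-60)&(L[:,0]<40)
for sg in(-1,1):
    q=L[m&(L[:,1]*sg>0)];print(sg,len(q),q[np.argsort(q[:,0])][-8:].round(0))
E
```

```text
-1 511 [[ 36. -50.   3.]
 [ 37. -39.  -8.]
 [ 37. -48.   1.]
 [ 38. -34. -10.]
 [ 38. -35.  -8.]
 [ 38. -47.   3.]
 [ 40. -47.   1.]
 [ 40. -42.  -2.]]
1 245 [[-10.  54.   4.]
 [-10.  53. -12.]
 [-10.  55.  -4.]
 [-10.  53. -14.]
 [ -9.  54.  -5.]
 [ -9.  53.   8.]
 [ -9.  47. -12.]
 [ -9.  54.  -6.]]
[ 90.08525082 327.66877928] [103.52764054 289.21834539] [ 93.94112615 300.63189124]
[ 457.03268414 -317.2003272   153.46244073] 4.2 [ 0.    -0.015 -0.041  0.001  0.001 -0.002]
-1 83 [[-14. -49.  13.]
 [-13. -44.  11.]
 [-12. -52.  14.]
 [-12. -52.  -4.]
 [-11. -48.  14.]
 [ -9. -49.  11.]
 [ -7. -50.  13.]
 [ -7. -45.  11.]]
1 109 [[-12.  53.  12.]
 [-11.  51.  11.]
 [-10.  53.  14.]
 [-10.  44.  10.]
 [ -8.  45.  -6.]
 [ -7.  48.  13.]
 [ -6.  45.  -0.]
 [ -5.  51.  12.]]
```

View pics/g0.png

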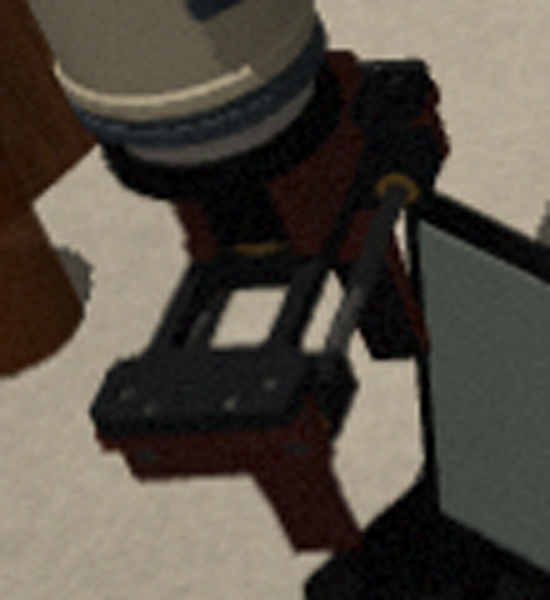

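```bash
python3 - <<'E'
from h import *
for i in range(4):
    camera("top");s=get_state();print(s["clock"],s["position"].round(2),s["qpos"].round(4),s["dq"].round(3),s["force"].round(1))
E
python3 -m crank '[{"offset":[0,0,0],"rot":[0,0,0]},{"offset":[0,0,0],"rot":[0,0,0]}]'
python3 -m crank '[{"offset":[0,0,0],"rot":[0,0,0]},{"offset":[0,0,0],"rot":[0,0,0]}]'
python3 - <<'E'
from h import *
for i in range(2):
    camera("top");s=get_state();print(s["clock"],s["position"].round(2),s["qpos"].round(4),s["dq"].round(3),s["force"].round(1))
E
```

```text
4.3 [ 457.83 -317.79  155.31] [-6.6840e-01 -3.9400e-02  1.4680e+00  9.0000e-04  1.7009e+00 -1.3549e+00] [ 0.001 -0.006 -0.003 -0.    -0.005 -0.001] [1.1 0.3 0.7]
4.35 [ 457.89 -317.81  155.31] [-6.6840e-01 -3.9400e-02  1.4681e+00  1.0000e-03  1.7006e+00 -1.3549e+00] [-0.001 -0.001  0.006  0.001 -0.006 -0.   ] [-0.6  0.1  0.7]
4.4 [ 457.8  -317.77  155.07] [-6.6840e-01 -3.9400e-02  1.4685e+00  9.0000e-04  1.7005e+00 -1.3549e+00] [ 0.001  0.002  0.01  -0.001 -0.004  0.002] [ 2.  -0.2  0.5]
4.45 [ 457.67 -317.7   154.66] [-6.6840e-01 -3.9300e-02  1.4690e+00  9.0000e-04  1.7003e+00 -1.3549e+00] [ 0.     0.004  0.013 -0.001 -0.004  0.001] [ 0.5 -0.2  0.3]
clock: 4.65
position: [458.3, -318.1, 156.7]
eef_rot: [0.302, 0.634, -0.303, 0.644]
force: [0.3, 0.8, 0.7]
finger_gap: 87.9
clock: 4.85
position: [458.5, -318.2, 157.4]
eef_rot: [0.302, 0.634, -0.303, 0.645]
force: [0.5, -0.4, -0.8]
finger_gap: 87.5
4.9 [ 458.54 -318.25  157.36] [-6.6830e-01 -4.0600e-02  1.4656e+00  9.0000e-04  1.7010e+00 -1.3549e+00] [-0.001  0.001  0.001 -0.001  0.001  0.   ] [ 0.1  0.  -0. ]
4.95 [ 458.5  -318.23  157.28] [-6.6830e-01 -4.0500e-02  1.4657e+00  1.0000e-03  1.7010e+00 -1.3549e+00] [ 0.     0.001  0.003 -0.     0.002 -0.001] [-0.5  0.4 -0.2]
```

```bash
python3 -c "
from h import *
need([456.7,-316,72],39.2)
s,Rm=st();print(Rm[:,0])"
```

```text
t 4.95 grasp [ 458.5 -318.3  154.3] tool off mm [82.23 -0.34 -4.13] yaw y 39.35 q6 -1.355 F [-0.45  0.44 -0.24] M [ 0.009 -0.102 -0.001] gap 87.9
  rot deg for 39.2 [ 0.15  0.85 -0.24]
  rot deg for 219.2 [-179.85    0.38    1.34]
[ 0.01268481 -0.0088102  -0.99988073]
```

```bash
python3 -m crank '[{"offset":[0.012,0,-0.002],"rot":[0,0.4,-0.1]},{"offset":[0.015,0,-0.002],"rot":[0,0.4,-0.1]},{"offset":[0.015,0,0],"rot":[0,0,0]},{"offset":[0.012,0,0],"rot":[0,0,0]},{"offset":[0.010,0,0],"rot":[0,0,0]},{"offset":[0.007,0,0],"rot":[0,0,0]},{"offset":[0.004,0,0],"rot":[0,0,0]},{"offset":[0.002,0,0],"rot":[0,0,0]}]'; python3 -c "
from h import *
need([456.7,-316,72],39.2)"
```

```text
clock: 5.75
position: [454.6, -313.9, 70.3]
eef_rot: [0.303, 0.641, -0.302, 0.637]
force: [-0.2, -0.2, -0.2]
finger_gap: 87.7
t 5.75 grasp [ 454.6 -313.9   67.3] tool off mm [-4.71  0.27  2.93] yaw y 39.35 q6 -1.353 F [-0.17 -0.19 -0.18] M [-0.053 -0.102 -0.038] gap 87.7
  rot deg for 39.2 [ 0.15 -0.3   0.04]
  rot deg for 219.2 [-1.7985e+02 -6.0000e-02 -4.8000e-01]
```

```bash
python3 -m crank '[{"offset":[-0.001,0,0.002],"rot":[0,-0.2,0]},{"offset":[0,0,0],"rot":[0,0,0]}]'; python3 -c "
from h import *
need([456.7,-316,71],39.2)"
```

```text
clock: 5.95
position: [456.2, -315.8, 71.8]
eef_rot: [0.302, 0.639, -0.303, 0.639]
force: [0.6, 0.5, 0.6]
finger_gap: 87.8
t 5.95 grasp [ 456.2 -315.8   68.8] tool off mm [-2.18  0.22  0.47] yaw y 39.35 q6 -1.353 F [0.6  0.54 0.6 ] M [-0.038 -0.11  -0.003] gap 87.8
  rot deg for 39.2 [ 0.15 -0.04  0.03]
  rot deg for 219.2 [-1.7985e+02 -5.0000e-02 -6.0000e-02]
```

Good. Close on the bar.

```bash
python3 -m crank '[{"offset":[0,0,0],"rot":[0,0,0]},{"offset":[0,0,0],"rot":[0,0,0]},{"offset":[0,0,0],"rot":[0,0,0]},{"offset":[0,0,0],"rot":[0,0,0]},{"offset":[0,0,0],"rot":[0,0,0]},{"offset":[0,0,0],"rot":[0,0,0]},{"offset":[0,0,0],"rot":[0,0,0]},{"offset":[0,0,0],"rot":[0,0,0]}]' 0; python3 - <<'E'
from h import *
need([456.7,-316,71],39.2)
p,d=camera("side");s,Rm=st();u,v=proj("side",s["position"]).astype(int);np.savez("side2.npz",p=p,d=d)
w=40;cv2.imwrite("pics/side2.png",cv2.resize(p[v-w:v+w,u-w:u+w,::-1],None,fx=7,fy=7,interpolation=cv2.INTER_CUBIC));print(u,v)
E
```

```text
clock: 6.75
position: [457.1, -316.5, 74.0]
eef_rot: [0.302, 0.638, -0.303, 0.64]
force: [-0.1, -0.1, 0.9]
finger_gap: 27.2
t 6.75 grasp [ 457.1 -316.5   71. ] tool off mm [-0.02 -0.02 -0.67] yaw y 39.35 q6 -1.353 F [-0.07 -0.13  0.9 ] M [ 0.083 -0.093  0.01 ] gap 27.2
  rot deg for 39.2 [ 0.15  0.16 -0.02]
  rot deg for 219.2 [-1.7985e+02  2.0000e-02  2.6000e-01]
259 284
```

View pics/side2.png

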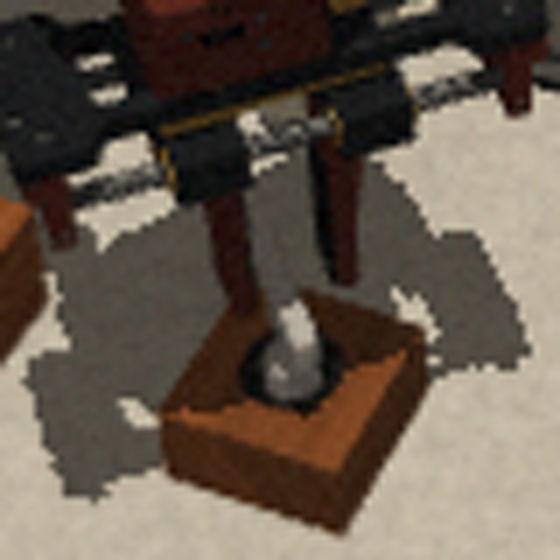

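```bash
python3 -m crank '[{"offset":[0.003,0,0],"rot":[0,0,0]},{"offset":[0.001,0,0],"rot":[0,0,0]},{"offset":[0,0,0],"rot":[0,0,0]},{"offset":[0,0,0],"rot":[0,0,0]},{"offset":[0,0,0],"rot":[0,0,0]},{"offset":[0,0,0],"rot":[0,0,0]}]' 0; python3 - <<'E'
from h import *
need([456.7,-316,68],39.2)
p,d=camera("side");s,Rm=st();u,v=proj("side",s["position"]).astype(int);np.savez("side2.npz",p=p,d=d)
w=40;cv2.imwrite("pics/side3.png",cv2.resize(p[v-w:v+w,u-w:u+w,::-1],None,fx=7,fy=7,interpolation=cv2.INTER_CUBIC));print(u,v)
E
```

```text
clock: 7.4
position: [457.2, -316.7, 70.0]
eef_rot: [0.302, 0.638, -0.303, 0.64]
force: [-1.3, -0.0, 0.7]
finger_gap: 9.1
t 7.4 grasp [ 457.2 -316.7   67. ] tool off mm [-0.98  0.04 -0.85] yaw y 39.34 q6 -1.353 F [-1.33 -0.02  0.69] M [-0.003 -0.129  0.044] gap 9.1
  rot deg for 39.2 [ 0.14  0.19 -0.02]
  rot deg for 219.2 [-1.7986e+02  2.0000e-02  3.0000e-01]
259 286
```

View pics/side3.png

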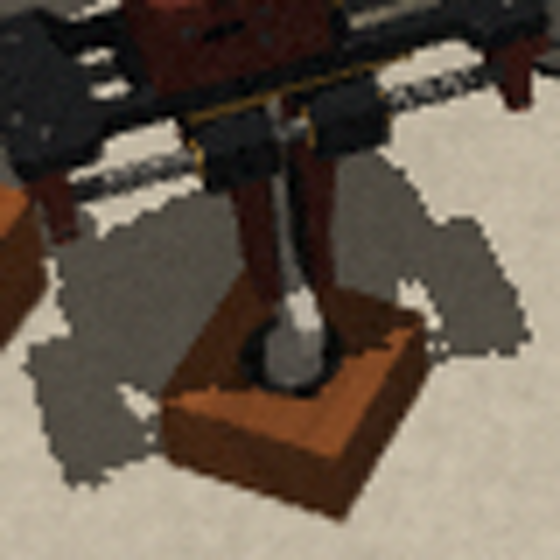

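```bash
python3 -m crank '[{"offset":[-0.003,0,0],"rot":[0,0,0]},{"offset":[-0.008,0,0],"rot":[0,0,0]},{"offset":[-0.010,0,0],"rot":[0,0,0]},{"offset":[-0.015,0,0],"rot":[0,0,0]},{"offset":[-0.02,0,0],"rot":[0,0,0]},{"offset":[-0.025,0,0],"rot":[0,0,0]},{"offset":[-0.03,0,0],"rot":[0,0,0]},{"offset":[-0.03,0,0],"rot":[0,0,0]},{"offset":[-0.02,0,0],"rot":[0,0,0]},{"offset":[-0.01,0,0],"rot":[0,0,0]},{"offset":[0,0,0],"rot":[0,0,0]},{"offset":[0,0,0],"rot":[0,0,0]}]' 0; python3 - <<'E'
from h import *
need([456.7,-316,68],39.2)
for n in ("side","top"):
    p,d=camera(n);s,Rm=st();c=s["position"]+3*Rm[:,0];u,v=proj(n,c).astype(int);np.savez(f"{n}4.npz",p=p,d=d)
    q=p.copy();w=40;q=cv2.resize(q[v-w:v+w,u-w:u+w,::-1],None,fx=7,fy=7,interpolation=cv2.INTER_CUBIC)
    for P in(c+55*Rm[:,0],c-5*Rm[:,0],c+np.array([0,0,13])+28*Rm[:,2],c+np.array([0,0,13])-28*Rm[:,2]):
        a=(proj(n,P)-[u-w,v-w])*7+3;cv2.circle(q,tuple(a.round().astype(int)),3,(0,0,255),-1)
    cv2.imwrite(f"pics/{n}4.png",q)
E
```

```text
clock: 8.65
position: [456.4, -315.8, 256.9]
eef_rot: [0.302, 0.636, -0.303, 0.642]
force: [1.3, 0.3, -1.7]
finger_gap: 9.0
t 8.65 grasp [ 456.4 -315.8  253.9] tool off mm [185.88  -0.21  -1.23] yaw y 39.35 q6 -1.353 F [ 1.27  0.28 -1.66] M [-0.095 -0.096 -0.048] gap 9.0
  rot deg for 39.2 [ 0.15  0.48 -0.09]
  rot deg for 219.2 [-1.7984e+02  1.4000e-01  7.5000e-01]
```

View pics/side4.png

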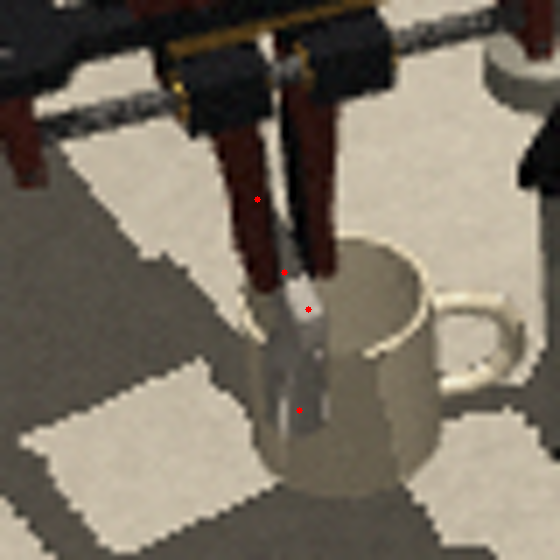

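View pics/top4.png

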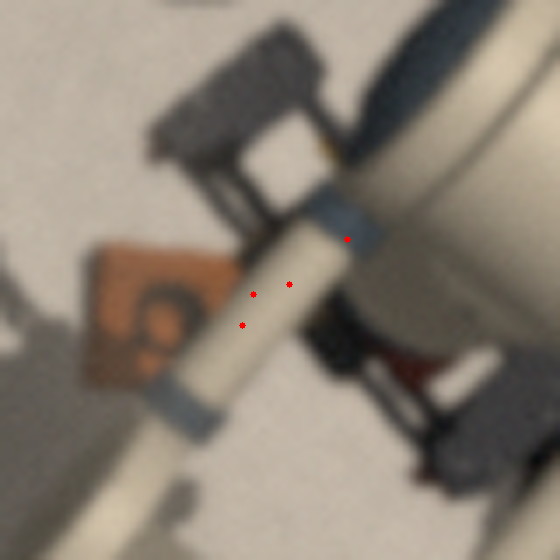

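```bash
python3 - <<'E'
from h import *
need([504.4,-44.3,250],57)
E
```

```text
t 8.75 grasp [ 456.2 -315.7  253.1] tool off mm [   2.07  209.32 -179.32] yaw y 39.35 q6 -1.353 F [-0.21 -1.34 -1.69] M [-0.032 -0.118 -0.001] gap 9.1
  rot deg for 57 [-1.765e+01  4.100e-01 -1.000e-02]
  rot deg for 237 [ 1.6235e+02 -1.0000e-02 -5.9000e-01]
```

```bash
python3 -m crank '[{"offset":[0,0.012,-0.010],"rot":[0,0.4,0]},{"offset":[0,0.023,-0.020],"rot":[0,0,0]},{"offset":[0,0.033,-0.029],"rot":[0,0,0]},{"offset":[0,0.033,-0.029],"rot":[0,0,0]},{"offset":[0,0.033,-0.029],"rot":[0,0,0]},{"offset":[0,0.029,-0.025],"rot":[0,0,0]},{"offset":[0,0.020,-0.017],"rot":[0,0,0]},{"offset":[0,0.012,-0.010],"rot":[0,0,0]},{"offset":[0,0,0],"rot":[-6,0,0]},{"offset":[0,0,0],"rot":[-6,0,0]},{"offset":[0,0,0],"rot":[-5,0,0]},{"offset":[0,0,0],"rot":[0,0,0]}]'; python3 - <<'E'
from h import *
need([504.4,-44.3,225],57)
E
```

```text
clock: 9.95
position: [495.2, -38.2, 240.9]
eef_rot: [0.202, 0.689, -0.197, 0.668]
force: [0.1, -0.0, -1.7]
finger_gap: 9.4
t 9.95 grasp [495.2 -38.1 237.9] tool off mm [12.57 -0.19 11.5 ] yaw y 57.25 q6 -1.149 F [ 0.12 -0.   -1.7 ] M [-0.001 -0.156  0.015] gap 9.4
  rot deg for 57 [ 0.25 -1.78  0.07]
  rot deg for 237 [-1.7973e+02 -1.1000e-01 -2.7900e+00]
```

```bash
python3 -m crank '[{"offset":[0.003,0,0.006],"rot":[0,-1,0]},{"offset":[0,0,0.005],"rot":[0,-0.7,0]},{"offset":[0,0,0],"rot":[0,0,0]},{"offset":[0,0,0],"rot":[0,0,0]}]'; python3 - <<'E'
from h import *
need([504.4,-44.3,230],57)
for n in ("side","top"):
    p,d=camera(n);s,Rm=st();c=s["position"]+3*Rm[:,0];e=c+55*Rm[:,0];u,v=proj(n,e).astype(int);np.savez(f"{n}5.npz",p=p,d=d)
    w=40;q=cv2.resize(p[v-w:v+w,u-w:u+w,::-1],None,fx=7,fy=7,interpolation=cv2.INTER_CUBIC);print(n,u,v)
    for P in(e,np.r_[e[:2],164]):
        a=(proj(n,P)-[u-w,v-w])*7+3;cv2.circle(q,tuple(a.round().astype(int)),3,(0,0,255),-1)
    cv2.imwrite(f"pics/{n}5.png",q)
need([504.4,-44.3,230],57)
E
```

```text
clock: 10.35
position: [504.4, -43.5, 235.5]
eef_rot: [0.201, 0.679, -0.202, 0.677]
force: [0.5, 0.4, -1.1]
finger_gap: 9.0
t 10.35 grasp [504.4 -43.5 232.5] tool off mm [ 2.46 -0.68  0.5 ] yaw y 56.93 q6 -1.146 F [ 0.54  0.43 -1.14] M [ 0.006 -0.162 -0.047] gap 9.0
  rot deg for 57 [-0.07 -0.11  0.13]
  rot deg for 237 [179.93   0.21   0.18]
side 311 189
top 332 209
t 10.45 grasp [504.4 -43.5 232.6] tool off mm [ 2.64 -0.69  0.47] yaw y 56.95 q6 -1.147 F [ 0.55  0.08 -1.39] M [ 0.072 -0.145 -0.   ] gap 9.2
  rot deg for 57 [-0.05 -0.11  0.12]
  rot deg for 237 [1.7995e+02 2.0000e-01 1.7000e-01]
```

View pics/side5.png

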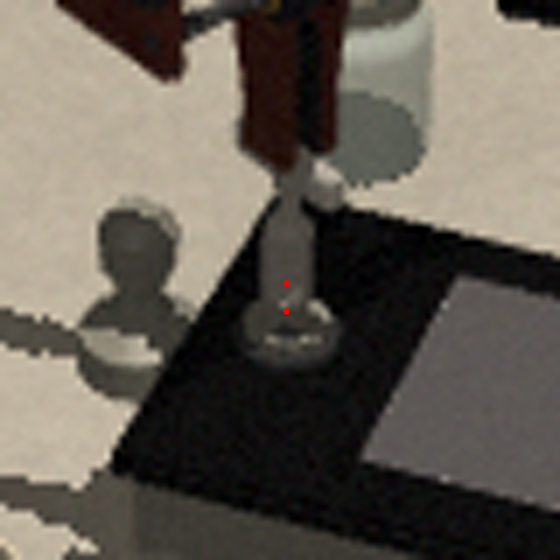

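View pics/top5.png

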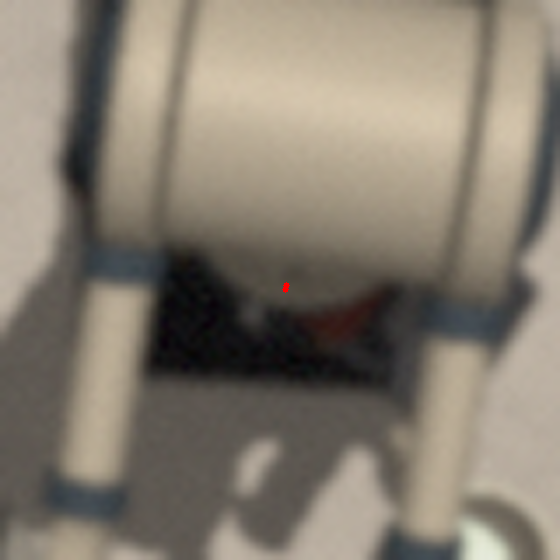

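```bash
python3 - <<'E'
import numpy as np,cv2
p=np.load("side5.npz")["p"];q=np.load("side0.npz")["p"]
print("u",list(range(300,326)))
for v in range(174,204): print(v,p[v,300:326].mean(1).astype(int),'|',q[v,300:326].mean(1).astype(int))
E
```

```text
u [300, 301, 302, 303, 304, 305, 306, 307, 308, 309, 310, 311, 312, 313, 314, 315, 316, 317, 318, 319, 320, 321, 322, 323, 324, 325]
174 [169 169 173 168 174 171 172 174 171 169  64  72  68  71  71  92 134 157
 163 160  92  91  94  92  95  98] | [168 166 169 170 168 166 170 172 167 165 164 166 166 165 164 166 152  87
  92  92  92  85  88  88  89  93]
175 [176 171 173 172 173 174 170 170 172 171  69  69  73  69  71  82  86 112
 119  89 132  82 144  81 158 172] | [173 166 170 167 170 169 167 169 169 165 164 164 162 161 160 164 163 165
 168 156 142  79 138  81 151 169]
176 [177 172 170 172 174 174 169 172 173 167 111  70  68  69  68  77  81  88
  91  90 143 170 170 174 168 171] | [174 165 170 168 169 167 167 170 166 166 159 120  80 119 162 160 160 163
 166 170 166 166 167 167 164 166]
177 [172 171 171 175 175 174 176 176 173 121  33  65  70  69  31  73  77  83
  91  83 140 167 173 174 174 173] | [166 166 166 165 171 170 168 171 168 118  44  15  15  15  11  42  44 118
 162 166 163 165 167 165 165 170]
178 [175 171 172 171 172 172 171 171 166  36  34  70  70  64   7  16  48  83
  83  58  
[... 4568 characters left out ...]
45 23 15 15 15 13 13
 12 18]
200 [ 7  8  5 18 13 17 11 28 36 42 55 51 52 45 48 41 36 28 14  2 19 17 15 16
 13  8] | [13 20  8  9 17 11 16 31 39 41 52 49 47 48 43 42 35 24 10 12 18 14 12 15
 15 13]
201 [12 15 14 10 14 12 13 14 19 27 32 32 28 30 28 24 16 13 10 14 12 15 14 10
 13 17] | [14 17 12 12 18 16 12 13 12 25 36 35 30 28 27 24 17  8 14 17 16 11 16 11
  9 17]
202 [14 12 14 16 15 17 12 14 12 16 17 17 14  8 12 14 11  3 14  8 20 15  1 19
 14 11] | [12 12 15 16 10 14 17 13 13 12 11 13 16  9 13 15 19 15 14 16  5 13 12  7
 10 12]
203 [11 17 11 14 16 15 17 13 15 13 12 14 15 14 14 20 20 18 16 14 14  6 13 10
 11 14] | [12 15 15  7 18 10 17 14 12 16 11 14 11 12 15 10 11 13 14  3 11 16 11 10
 10 13]
```

```bash
python3 -m crank '[{"offset":[0.004,-0.0004,0.0003],"rot":[0,0,0]},{"offset":[0.004,-0.0004,0.0003],"rot":[0,0,0]},{"offset":[0.002,0,0],"rot":[0,0,0]},{"offset":[0.001,0,0],"rot":[0,0,0]},{"offset":[0,0,0],"rot":[0,0,0]}]'; python3 - <<'E'
from h import *
need([504.6,-44.4,219],57)
E
python3 -m crank '[{"offset":[0.002,0,0],"rot":[0,0,0]},{"offset":[0.002,0,0],"rot":[0,0,0]}]';python3 - <<'E'
from h import *
need([504.6,-44.4,219],57)
E
```

```text
clock: 10.95
position: [504.4, -44.9, 223.6]
eef_rot: [0.201, 0.679, -0.202, 0.677]
force: [-0.2, -0.7, -1.2]
finger_gap: 9.4
t 10.95 grasp [504.4 -44.9 220.6] tool off mm [ 1.62  0.53 -0.04] yaw y 56.88 q6 -1.148 F [-0.22 -0.7  -1.21] M [ 0.053 -0.108  0.004] gap 9.4
  rot deg for 57 [-0.12 -0.12  0.13]
  rot deg for 237 [179.88   0.2    0.19]
clock: 11.15
position: [504.5, -44.9, 219.7]
eef_rot: [0.201, 0.678, -0.202, 0.677]
force: [-0.3, 1.0, -0.9]
finger_gap: 8.9
t 11.15 grasp [504.5 -44.9 216.7] tool off mm [-2.26  0.46 -0.14] yaw y 56.88 q6 -1.148 F [-0.26  0.95 -0.93] M [ 0.035 -0.147 -0.001] gap 8.9
  rot deg for 57 [-0.12 -0.09  0.11]
  rot deg for 237 [1.7988e+02 1.7000e-01 1.4000e-01]
```

```bash
python3 -m crank '[{"offset":[0.002,0.0002,0],"rot":[0,0,0]},{"offset":[0.001,0,0],"rot":[0,0,0]},{"offset":[0.001,0,0],"rot":[0,0,0]}]'; python3 - <<'E'
from h import *
need([504.6,-44.4,219],57)
E
python3 -m crank '[{"offset":[0.001,0,0],"rot":[0,0,0]},{"offset":[0.001,0,0],"rot":[0,0,0]}]';python3 - <<'E'
from h import *
need([504.6,-44.4,219],57)
E
```

```text
clock: 11.45
position: [504.8, -44.4, 216.3]
eef_rot: [0.201, 0.678, -0.202, 0.678]
force: [0.1, 0.6, -0.9]
finger_gap: 9.1
t 11.45 grasp [504.8 -44.4 213.3] tool off mm [-5.71 -0.12 -0.12] yaw y 56.91 q6 -1.148 F [ 0.07  0.65 -0.93] M [ 0.146 -0.103  0.032] gap 9.1
  rot deg for 57 [-0.09 -0.03  0.05]
  rot deg for 237 [1.7991e+02 8.0000e-02 5.0000e-02]
clock: 11.65
position: [504.7, -44.2, 214.0]
eef_rot: [0.201, 0.678, -0.202, 0.677]
force: [-0.0, -0.1, -1.0]
finger_gap: 9.2
t 11.65 grasp [504.7 -44.2 211. ] tool off mm [-8.02 -0.18  0.01] yaw y 56.91 q6 -1.148 F [-0.03 -0.08 -1.02] M [ 0.105 -0.085 -0.02 ] gap 9.2
  rot deg for 57 [-0.09 -0.05  0.05]
  rot deg for 237 [1.7991e+02 7.0000e-02 8.0000e-02]
```

```bash
for i in 1 2; do python3 -m crank '[{"offset":[0.001,0,0],"rot":[0,0,0]},{"offset":[0.001,0,0],"rot":[0,0,0]}]' | egrep 'position|force';done
```

```text
position: [504.6, -44.2, 211.5]
force: [-0.9, 0.6, 0.1]
position: [504.7, -44.3, 209.6]
force: [-0.6, -0.1, 1.7]
```

```bash
python3 - <<'E'
from h import *
for i in range(3):
    need([504.6,-44.4,219],57); camera("side")
E
```

```text
t 12.05 grasp [504.7 -44.3 206.6] tool off mm [-12.43  -0.16   0.  ] yaw y 56.91 q6 -1.148 F [-0.61 -0.14  1.71] M [ 0.195 -0.044  0.047] gap 9.4
  rot deg for 57 [-0.09 -0.05  0.05]
  rot deg for 237 [1.7991e+02 8.0000e-02 9.0000e-02]
t 12.1 grasp [504.6 -44.2 206.5] tool off mm [-12.55  -0.17   0.05] yaw y 56.91 q6 -1.148 F [0.02 1.57 0.89] M [ 0.115 -0.062  0.022] gap 9.1
  rot deg for 57 [-0.09 -0.06  0.05]
  rot deg for 237 [1.7991e+02 8.0000e-02 1.0000e-01]
t 12.15 grasp [504.6 -44.2 206.6] tool off mm [-12.4   -0.17   0.04] yaw y 56.92 q6 -1.148 F [-0.64  0.22  0.8 ] M [ 0.134 -0.074 -0.032] gap 9.3
  rot deg for 57 [-0.08 -0.06  0.05]
  rot deg for 237 [1.7992e+02 8.0000e-02 9.0000e-02]
```

```bash
python3 -m crank '[{"offset":[0.001,0,0],"rot":[0,0,0]},{"offset":[0.001,0,0],"rot":[-4,0,0]},{"offset":[0.0003,0,0],"rot":[-4,0,0]}]'; python3 -c "
from h import *
need([504.6,-44.3,206.6],60)"; python3 -m crank '[{"offset":[0.0003,0,0],"rot":[-4,0,0]},{"offset":[0.0003,0,0],"rot":[-4,0,0]}]'; python3 -c "
from h import *
need([504.6,-44.3,206.6],60)"
```

```text
clock: 12.5
position: [504.8, -44.2, 207.9]
eef_rot: [0.152, 0.691, -0.152, 0.69]
force: [-0.6, 1.2, -1.6]
finger_gap: 9.1
t 12.5 grasp [504.8 -44.2 204.9] tool off mm [-1.65 -0.16 -0.17] yaw y 65.13 q6 -1.291 F [-0.61  1.22 -1.57] M [0.234 0.006 0.035] gap 9.1
  rot deg for 60 [ 5.13 -0.    0.01]
  rot deg for 240 [-1.7487e+02 -2.0000e-02 -0.0000e+00]
clock: 12.7
position: [504.5, -44.1, 206.7]
eef_rot: [0.102, 0.7, -0.102, 0.699]
force: [-0.8, 1.0, -0.6]
finger_gap: 9.4
t 12.7 grasp [504.4 -44.1 203.7] tool off mm [-2.92 -0.19  0.21] yaw y 73.47 q6 -1.437 F [-0.79  0.95 -0.62] M [ 0.183 -0.021  0.035] gap 9.4
  rot deg for 60 [13.47 -0.09  0.03]
  rot deg for 240 [-1.6653e+02 -4.0000e-02 -1.3000e-01]
```

```bash
for i in 1 2; do python3 -m crank '[{"offset":[0.001,0,0],"rot":[0,0,0]},{"offset":[0.001,0,0],"rot":[0,0,0]}]' | egrep 'position|force';python3 -c "
from h import *
s,R=st();print(s['moment'].round(3))";done
```

```text
position: [504.3, -44.0, 203.9]
force: [-0.5, 0.9, -1.2]
[ 0.181 -0.065 -0.027]
position: [504.2, -44.0, 201.4]
force: [-0.1, 1.6, -1.2]
[ 0.198 -0.083  0.014]
```

```bash
for i in 1 2 3; do python3 -m crank '[{"offset":[0.001,0,0],"rot":[0,0,0]},{"offset":[0.001,0,0],"rot":[0,0,0]}]' | egrep 'position|force';python3 -c "
from h import *
s,R=st();print(s['moment'].round(3))";done
```

```text
position: [504.2, -44.0, 199.1]
force: [0.5, 0.4, 0.7]
[ 0.141 -0.044  0.052]
position: [504.3, -44.0, 197.3]
force: [-1.1, 0.5, 1.1]
[ 0.133 -0.023 -0.033]
position: [504.5, -44.1, 196.1]
force: [-1.1, 0.3, 2.7]
[ 0.207  0.034 -0.012]
```

```bash
for i in 1 2 ; do python3 -m crank '[{"offset":[0.001,0,0],"rot":[0,0,0]},{"offset":[0.0015,0,0],"rot":[0,0,0]}]' | egrep 'position|force';done;python3 -c "
from h import *
need([504.6,-44.3,191],60)"
```

```text
position: [504.5, -44.1, 194.5]
force: [-1.8, 0.8, 4.2]
position: [504.6, -44.1, 193.7]
force: [-3.0, 1.5, 12.0]
t 14.1 grasp [504.6 -44.1 190.7] tool off mm [-0.27 -0.21  0.03] yaw y 73.19 q6 -1.432 F [-3.02  1.47 11.97] M [ 0.215  0.512 -0.024] gap 8.9
  rot deg for 60 [13.19  0.12 -0.02]
  rot deg for 240 [-1.6681e+02  3.0000e-02  1.7000e-01]
```

```bash
python3 -m crank '[{"offset":[0,0,0],"rot":[0,0,0]}]' | egrep 'position|force'; python3 -m crank '[{"offset":[0.0002,0,0],"rot":[4,0,0]},{"offset":[0.0002,0,0],"rot":[4,0,0]}]'| egrep 'position|force';python3 -c "
from h import *
need([504.6,-44.3,191],60)"
```

```text
position: [504.6, -44.1, 194.4]
force: [-2.0, 1.7, 4.1]
position: [504.7, -44.0, 194.8]
force: [-1.7, 0.8, 3.2]
t 14.4 grasp [504.7 -44.  191.8] tool off mm [ 0.78 -0.3   0.05] yaw y 64.99 q6 -1.288 F [-1.71  0.78  3.16] M [ 0.236  0.234 -0.005] gap 9.1
  rot deg for 60 [ 4.99  0.21 -0.08]
  rot deg for 240 [-1.7501e+02  1.1000e-01  3.2000e-01]
```

```bash
python3 -m crank '[{"offset":[0.001,0,0],"rot":[0,0,0]},{"offset":[0.001,0,0],"rot":[0,0,0]},{"offset":[0.001,0,0],"rot":[2,0,0]}]'| egrep 'position|force';python3 -c "
from h import *
need([504.6,-44.3,191],60)"
```

```text
position: [505.0, -44.0, 193.8]
force: [-2.5, 0.9, 8.5]
t 14.7 grasp [505.  -44.  190.8] tool off mm [-0.2  -0.47 -0.23] yaw y 63.15 q6 -1.256 F [-2.48  0.89  8.51] M [0.222 0.495 0.049] gap 9.2
  rot deg for 60 [ 3.15  0.36 -0.14]
  rot deg for 240 [-176.85    0.21    0.56]
```

```bash
for i in 1 2 ; do python3 -m crank '[{"offset":[0.001,0,-0.0002],"rot":[3,0.1,0]},{"offset":[0.001,0,0],"rot":[3,0.1,0]},{"offset":[0.0009,0,0],"rot":[3,0,0]}]'| egrep 'position|force';python3 -c "
from h import *
need([504.6,-44.3,191],60)"; done
```

```text
position: [505.1, -44.0, 193.9]
force: [-2.9, 0.4, 6.7]
t 15.0 grasp [505.2 -44.  190.9] tool off mm [-0.14 -0.58 -0.27] yaw y 54.18 q6 -1.1 F [-2.94  0.4   6.67] M [ 0.222  0.463 -0.015] gap 8.9
  rot deg for 60 [-5.82  0.35 -0.24]
  rot deg for 240 [174.18  -0.36  -0.54]
position: [505.3, -44.1, 193.9]
force: [-2.1, 1.0, 7.6]
t 15.3 grasp [505.3 -44.1 190.9] tool off mm [-0.13 -0.68 -0.37] yaw y 45.17 q6 -0.944 F [-2.13  1.02  7.55] M [0.207 0.436 0.07 ] gap 9.2
  rot deg for 60 [-14.83   0.34  -0.35]
  rot deg for 240 [165.17  -0.51  -0.49]
```

```bash
for i in 1 2 3; do python3 -m crank '[{"offset":[0.001,-0.0002,-0.0002],"rot":[3,0.1,-0.1]},{"offset":[0.001,0,0],"rot":[3,0.1,-0.1]},{"offset":[0.001,0,0],"rot":[3,0,0]}]'| egrep 'position';python3 -c "
from h import *
need([504.6,-44.3,191],30)"; done
```

```text
position: [505.5, -44.3, 193.9]
t 15.6 grasp [505.5 -44.3 190.9] tool off mm [-0.11 -0.74 -0.49] yaw y 36.16 q6 -0.786 F [-2.99  0.74  7.58] M [0.154 0.391 0.028] gap 9.2
  rot deg for 30 [ 6.16  0.2  -0.38]
  rot deg for 210 [-173.84    0.57    0.3 ]
position: [505.6, -44.4, 193.8]
t 15.9 grasp [505.6 -44.4 190.8] tool off mm [-0.16 -0.88 -0.58] yaw y 27.14 q6 -0.629 F [-2.47  0.32  8.  ] M [0.166 0.425 0.032] gap 8.9
  rot deg for 30 [-2.86  0.14 -0.35]
  rot deg for 210 [177.14  -0.54  -0.22]
position: [505.8, -44.6, 193.9]
t 16.2 grasp [505.8 -44.6 190.9] tool off mm [-0.09 -1.07 -0.66] yaw y 18.13 q6 -0.473 F [-3.24  0.59  7.67] M [0.156 0.488 0.058] gap 9.2
  rot deg for 30 [-11.87   0.07  -0.35]
  rot deg for 210 [ 1.6813e+02 -5.1000e-01 -1.0000e-01]
```

```bash
for i in 1 2 3; do python3 -m crank '[{"offset":[0.001,-0.0005,-0.0002],"rot":[2.5,0,-0.2]},{"offset":[0.001,-0.0004,-0.0001],"rot":[2.5,0,-0.1]}]'| egrep 'clock';python3 -c "
from h import *
need([504.8,-44.3,191])"; done
```

```text
clock: 16.4
t 16.4 grasp [505.3 -44.7 190.9] tool off mm [-0.14 -0.44 -0.51] yaw y 13.15 q6 -0.385 F [-2.18  0.76  8.12] M [0.171 0.284 0.053] gap 9.0
clock: 16.6
t 16.6 grasp [505.1 -44.7 190.9] tool off mm [-0.12 -0.25 -0.49] yaw y 8.19 q6 -0.297 F [-2.33  0.14  7.1 ] M [0.093 0.224 0.061] gap 9.1
clock: 16.8
t 16.8 grasp [505.  -44.8 190.9] tool off mm [-0.11 -0.18 -0.48] yaw y 3.22 q6 -0.21 F [-1.72  1.17  6.11] M [0.114 0.216 0.119] gap 9.2
```

```bash
python3 -c "
from h import *
for i in range(4):
    camera('top');s,_=st();print(s['force'].round(1),s['moment'].round(3))"
```

```text
[-2.1  0.1  7.3] [0.065 0.188 0.082]
[-2.1 -0.1  7.7] [0.083 0.216 0.136]
[-1.1 -0.3  7.2] [0.116 0.231 0.104]
[-1.6 -0.2  7.2] [0.1   0.29  0.096]
```

```bash
python3 -m crank '[{"offset":[0.001,0,0],"rot":[1,0,0]}]'| egrep 'clock';python3 -c "
from h import *
need([504.8,-44.3,191])
for i in range(3):
    camera('top');s,_=st();print(s['force'].round(1),s['moment'].round(3))"
```

```text
clock: 17.1
t 17.1 grasp [505.3 -44.8 190.9] tool off mm [-0.14 -0.51 -0.52] yaw y 2.44 q6 -0.196 F [-1.97  1.    7.58] M [0.148 0.406 0.154] gap 9.3
[-1.7  0.6  6.6] [0.121 0.322 0.142]
[-1.1 -0.3  7.4] [0.128 0.261 0.101]
[-2.   1.2  7.1] [0.111 0.392 0.131]
```

```bash
python3 -m crank '[{"offset":[0.0008,-0.0003,-0.0003],"rot":[-3,0,0]},{"offset":[0.0006,0,0],"rot":[-3,0,0]}]'| egrep 'clock';python3 -c "
from h import *
need([504.8,-44.3,191])"
python3 -m crank '[{"offset":[0,0,0],"rot":[0,0,0]},{"offset":[-0.0005,0,0],"rot":[0,0,0]}]'| egrep 'clock';python3 -c "
from h import *
need([504.8,-44.3,191])"
```

```text
clock: 17.45
t 17.45 grasp [505.5 -44.6 191. ] tool off mm [-0.03 -0.64 -0.4 ] yaw y 8.85 q6 -0.308 F [-1.86  0.77  4.99] M [ 0.166  0.25  -0.079] gap 9.1
clock: 17.65
t 17.65 grasp [505.6 -44.6 191.7] tool off mm [ 0.73 -0.72 -0.43] yaw y 9.02 q6 -0.311 F [-1.67  0.68  4.23] M [ 0.074  0.206 -0.013] gap 9.2
```

```bash
for i in 1 2; do python3 -m crank '[{"offset":[-0.0005,0,0],"rot":[0,0,0]},{"offset":[-0.0005,0,0],"rot":[0,0,0]}]'| egrep 'clock';python3 -c "
from h import *
need([504.8,-44.3,191])";done
```

```text
clock: 17.85
t 17.85 grasp [505.5 -44.6 192.4] tool off mm [ 1.37 -0.65 -0.41] yaw y 9.0 q6 -0.31 F [-1.62  0.82  1.3 ] M [ 0.087  0.175 -0.02 ] gap 9.1
clock: 18.05
t 18.05 grasp [505.3 -44.6 192.4] tool off mm [ 1.36 -0.42 -0.35] yaw y 8.99 q6 -0.31 F [-0.28  1.04  0.82] M [ 0.137  0.111 -0.025] gap 9.3
```

```bash
python3 -m crank '[{"offset":[-0.001,-0.0003,-0.0002],"rot":[-1,0,0]},{"offset":[-0.002,0,0],"rot":[-1,0,0]},{"offset":[-0.002,0,0],"rot":[0,0,0]}]'| egrep 'clock';python3 -c "
from h import *
need([504.8,-44.3,191])"; python3 -m crank '[{"offset":[-0.002,0,0],"rot":[0,0,0]},{"offset":[-0.003,0,0],"rot":[0,0,0]},{"offset":[-0.003,0,0],"rot":[0,0,0]}]'| egrep 'clock';python3 -c "
from h import *
need([504.8,-44.3,191],9)"
```

```text
clock: 18.35
t 18.35 grasp [504.6 -44.4 195.4] tool off mm [ 4.36  0.25 -0.1 ] yaw y 11.17 q6 -0.348 F [ 0.17  0.8  -1.81] M [ 0.021 -0.081  0.015] gap 8.9
clock: 18.65
t 18.65 grasp [504.5 -44.5 203.3] tool off mm [12.32  0.3  -0.2 ] yaw y 11.16 q6 -0.348 F [ 1.66 -0.18 -1.05] M [ 0.026 -0.077 -0.024] gap 9.1
  rot deg for 9 [2.16 0.24 0.01]
  rot deg for 189 [-1.7784e+02 -1.0000e-02  3.7000e-01]
```

```bash
python3 -m crank '[{"offset":[-0.005,0,0],"rot":[0,0,0]},{"offset":[-0.006,0,0],"rot":[0,0.2,0]},{"offset":[-0.008,0,0],"rot":[0,0,0]},{"offset":[-0.012,0,0],"rot":[0,0,0]},{"offset":[-0.012,0,0],"rot":[0,0,0]},{"offset":[-0.01,0,0],"rot":[0,0,0]},{"offset":[-0.004,0,0],"rot":[0,0,0]},{"offset":[0,0,0],"rot":[0,0,0]}]'; python3 - <<'E'
from h import *
need([457.2,-316.7,255],39)
for n in ("side",):
    p,d=camera(n);np.savez(f"{n}6.npz",p=p,d=d)
    cv2.imwrite("pics/side6.png",cv2.resize(p[150:230,270:370,::-1],None,fx=7,fy=7,interpolation=cv2.INTER_CUBIC))
E
```

```text
clock: 19.45
position: [505.2, -44.8, 271.4]
eef_rot: [0.45, 0.545, -0.449, 0.548]
force: [0.0, 0.2, -1.3]
finger_gap: 9.0
t 19.45 grasp [505.2 -44.8 268.4] tool off mm [ 13.6  -99.71 257.5 ] yaw y 11.14 q6 -0.35 F [ 0.03  0.22 -1.27] M [-0.033 -0.05   0.051] gap 9.0
  rot deg for 39 [-27.86   0.2   -0.2 ]
  rot deg for 219 [152.14  -0.28  -0.27]
```

View pics/side6.png

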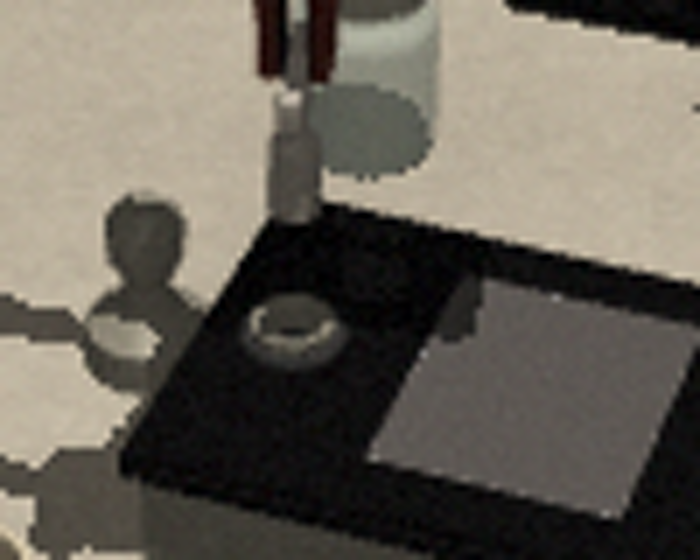

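```bash
python3 - <<'E'
from h import *
a=np.load("side0.npz");b=np.load("side6.npz")
for v in range(188,206): print(v,a["p"][v,303:322].mean(1).astype(int),'|',b["p"][v,303:322].mean(1).astype(int))
for k in(a,b):
    X,u,v=cloud("side",k["d"],np.ones((400,640),bool))
    r=np.hypot(X[:,0]-507,X[:,1]+48);m=(r<60)&(r>22)&(X[:,2]>130)&(X[:,2]<170)&(X[:,1]<-48+45)
    print(np.median(X[m,2]),X[m,2].mean())
    m=(u>330)&(u<360)&(v>192)&(v<212);print("panel",np.median(X[m,2]))
E
```

```text
188 [15 15 11 16 11  5 12 16 15  6 13 13 15 14 15 14 12 13  9] | [124   4   3   8   2   2   8   2   3  10   7   4   5   7   7   3  14  17
  18]
189 [11 13 13 17 16 13 12 18 17 16 19 16 12 10 12 16 11 14 13] | [39  5  8  4  6  7 10  8  6 10  6 12  0  0  5  6 15 12 17]
190 [17 12  7 14  9 17 30 43 47 44 43 27 23 12  8 10 12 17 13] | [ 5 10  2  2  3 10  8  9  5  9  6  9  1  3  4  0 13 11 11]
191 [ 15  12   8  21  25  69 130 127 123 125 127 124  97  22  14  13   7  10
   7] | [ 8  9  0  8  2  9  7  7  5 13 12  5  8  4 10  9 14 15  7]
192 [ 13  13  19  54 125 118 112 103  96 110 101 113 117 124  44  14  10  14
  12] | [ 5  6  2  6  9 25 43 51 55 56 56 41 17  8  2  6  4 13 17]
193 [ 14  17  36 107 122  94  74  53  55  63  60  73  91 118 130  33  16  13
  16] | [ 8  4  8 18 42 54 57 61 61 61 58 55 52 40 11  8  5  5  3]
194 [ 14  22  55 127 116  67  54  56  64  65  64  53  51 108 123  66  10  14
   7] | [ 13   4  15 105 122  58  58  52  57  56  53  51  56  55  37  13  13   6
   6]
195 [ 12  30  53  88 114  79  62  63  57  61  61  59  54 114 126  50  31  11
  15] | [  6  17  57 128  53  52  5
[... 814 characters left out ...]
4 17  8 14 17 16 11] | [17 17 13 21 38 43 52 51 50 52 47 49 49 40 20  9 10 13 13]
202 [16 10 14 17 13 13 12 11 13 16  9 13 15 19 15 14 16  5 13] | [11 17 17 15 18 22 29 32 44 37 35 30 20 13 11 11 13 16 17]
203 [ 7 18 10 17 14 12 16 11 14 11 12 15 10 11 13 14  3 11 16] | [ 9 17 15 11 12 16 15 16 12 13 17 12 12  5  7 14 17 18 13]
204 [13 13 16 18 13 16 16 11 10 13 14 15 14 15 16 12 13 11 13] | [13 10  9 14 18 16 13 18  8 15 15 14 12 10 15  9 14 19 21]
205 [15 15 13  7 15 10 14 13 13 12 10 11  4 14 13 11 15 17 13] | [ 4 15 13 14 11 15 13 15  9 12 11 13 17 17 13 13 12 13 15]
154.40226930610618 154.3389651294152
panel 153.2304562199829
150.49360767837612 150.49317795869672
panel 150.9706255506984
```

```bash
python3 -m crank '[{"offset":[0,-0.006,0.014],"rot":[0,0.2,-0.2]},{"offset":[0,-0.011,0.028],"rot":[0,0,0]},{"offset":[0,-0.015,0.040],"rot":[0,0,0]},{"offset":[0,-0.015,0.040],"rot":[0,0,0]},{"offset":[0,-0.015,0.040],"rot":[0,0,0]},{"offset":[0,-0.014,0.036],"rot":[0,0,0]},{"offset":[0,-0.009,0.024],"rot":[0,0,0]},{"offset":[0,-0.004,0.012],"rot":[-7,0,0]},{"offset":[0,0,0],"rot":[-7,0,0]},{"offset":[0,0,0],"rot":[-7,0,0]},{"offset":[0,0,0],"rot":[-6.5,0,0]},{"offset":[0,0,0],"rot":[0,0,0]}]'; python3 - <<'E'
from h import *
need([457.1,-316.5,150],39.3)
E
```

```text
clock: 20.7
position: [459.3, -300.8, 259.7]
eef_rot: [0.302, 0.646, -0.299, 0.634]
force: [0.5, -0.4, -1.5]
finger_gap: 9.0
t 20.7 grasp [ 459.3 -300.7  256.7] tool off mm [106.55 -11.35  12.46] yaw y 39.73 q6 -1.335 F [ 0.45 -0.41 -1.46] M [-0.002 -0.104 -0.012] gap 9.0
  rot deg for 39.3 [ 0.43 -0.92  0.21]
  rot deg for 219.3 [-179.56   -0.33   -1.45]
```

```bash
python3 -m crank '[{"offset":[0.012,-0.004,0.005],"rot":[0.2,-0.4,0.1]},{"offset":[0.02,-0.004,0.004],"rot":[0.2,-0.4,0.1]},{"offset":[0.025,-0.003,0.003],"rot":[0,0,0]},{"offset":[0.025,0,0],"rot":[0,0,0]},{"offset":[0.022,0,0],"rot":[0,0,0]},{"offset":[0.015,0,0],"rot":[0,0,0]},{"offset":[0.008,0,0],"rot":[0,0,0]},{"offset":[0.003,0,0],"rot":[0,0,0]},{"offset":[0,0,0],"rot":[0,0,0]}]'; python3 - <<'E'
from h import *
need([457.1,-316.5,100],39.3)
p,d=camera("side");np.savez("side7.npz",p=p,d=d);s,Rm=st();e=s["position"]+58*Rm[:,0];u,v=proj("side",e).astype(int)
w=40;cv2.imwrite("pics/side7.png",cv2.resize(p[v-w:v+w,u-w:u+w,::-1],None,fx=7,fy=7,interpolation=cv2.INTER_CUBIC))
need([457.1,-316.5,100],39.3)
E
```

```text
clock: 21.6
position: [456.6, -317.9, 117.8]
eef_rot: [0.309, 0.637, -0.309, 0.635]
force: [-0.7, 0.2, -0.5]
finger_gap: 9.2
t 21.6 grasp [ 456.6 -317.9  114.8] tool off mm [14.82  1.26 -0.71] yaw y 38.15 q6 -1.335 F [-0.73  0.23 -0.46] M [-0.001 -0.16   0.004] gap 9.2
  rot deg for 39.3 [-1.15 -0.2   0.07]
  rot deg for 219.3 [1.7885e+02 1.2000e-01 3.1000e-01]
t 21.65 grasp [ 456.8 -318.   115.3] tool off mm [15.33  1.22 -0.95] yaw y 38.16 q6 -1.335 F [ 0.14 -0.92 -0.85] M [ 0.015 -0.075  0.003] gap 9.2
  rot deg for 39.3 [-1.15 -0.16  0.07]
  rot deg for 219.3 [1.7885e+02 1.0000e-01 2.4000e-01]
```

View pics/side7.png

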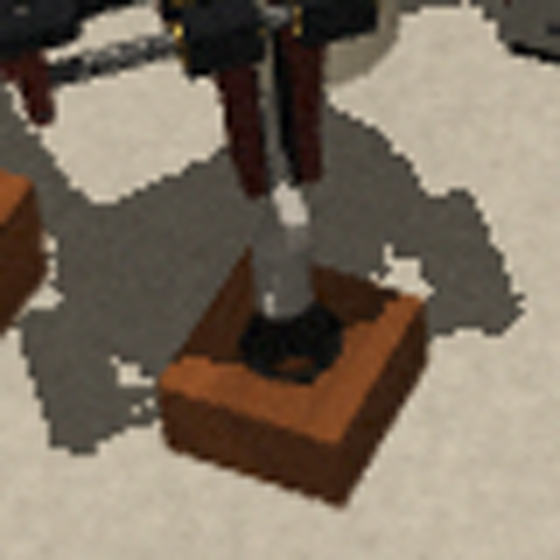

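```bash
python3 -m crank '[{"offset":[0.002,0.001,-0.0006],"rot":[-0.6,-0.1,0]},{"offset":[0.005,0.0006,0],"rot":[-0.5,-0.1,0]},{"offset":[0.005,0,0],"rot":[0,0,0]},{"offset":[0.003,0,0],"rot":[0,0,0]},{"offset":[0.001,0,0],"rot":[0,0,0]},{"offset":[0,0,0],"rot":[0,0,0]}]'>/dev/null; python3 - <<'E'
from h import *
need([457.3,-316.5,67],39.3)
p,d=camera("side");s,Rm=st();e=s["position"]+58*Rm[:,0];u,v=proj("side",e).astype(int)
w=25;cv2.imwrite("pics/side8.png",cv2.resize(p[v-w:v+w,u-w:u+w,::-1],None,fx=11,fy=11,interpolation=cv2.INTER_CUBIC))
E
```

```text
t 22.25 grasp [ 459.3 -317.5  101.6] tool off mm [34.61 -0.95 -2.25] yaw y 39.35 q6 -1.352 F [-0.34  0.17 -0.8 ] M [ 0.079 -0.134 -0.026] gap 9.3
  rot deg for 39.3 [ 0.05  0.4  -0.01]
  rot deg for 219.3 [-1.7995e+02  2.0000e-02  6.3000e-01]
```

View pics/side8.png

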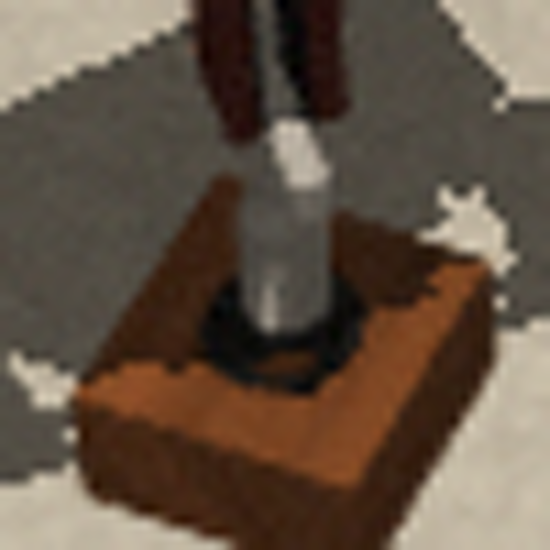

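Key is centred on the bush to within a millimetre or two; go on to descend with the correction (z −2.2, y −0.9).

```bash
python3 -m crank '[{"offset":[0.001,-0.0005,-0.0012],"rot":[0,0.2,0]},{"offset":[0.003,-0.0004,-0.001],"rot":[0,0.2,0]},{"offset":[0.004,0,0],"rot":[0,0,0]},{"offset":[0.003,0,0],"rot":[0,0,0]}]'|egrep 'force'; python3 -c "
from h import *
need([457.3,-316.5,67],39.3)"
python3 -m crank '[{"offset":[0.003,0,0],"rot":[0,0,0]},{"offset":[0.003,0,0],"rot":[0,0,0]},{"offset":[0.002,0,0],"rot":[0,0,0]}]'|egrep 'force'; python3 -c "
from h import *
need([457.3,-316.5,67],39.3)"
```

```text
force: [-0.0, 0.0, -0.3]
t 22.7 grasp [ 457.4 -316.6   90.7] tool off mm [ 2.37e+01 -2.00e-02 -1.10e-01] yaw y 39.34 q6 -1.353 F [-0.03  0.02 -0.25] M [-0.032 -0.092 -0.006] gap 8.9
  rot deg for 39.3 [ 0.04  0.04 -0.03]
  rot deg for 219.3 [-1.7996e+02  5.0000e-02  7.0000e-02]
force: [0.4, 0.4, -1.5]
t 23.0 grasp [ 457.1 -316.4   81.3] tool off mm [14.33  0.08  0.2 ] yaw y 39.34 q6 -1.353 F [ 0.42  0.43 -1.52] M [ 0.029 -0.122 -0.023] gap 9.2
  rot deg for 39.3 [ 0.04 -0.01 -0.02]
  rot deg for 219.3 [-1.7996e+02  2.0000e-02 -1.0000e-02]
```

```bash
python3 -m crank '[{"offset":[0.002,0,0],"rot":[0,0,0]},{"offset":[0.002,0,0],"rot":[0,0,0]},{"offset":[0.002,0,0],"rot":[0,0,0]}]'|egrep 'force'; python3 -c "
from h import *
need([457.3,-316.5,67],39.3)"
python3 -m crank '[{"offset":[0.001,0,0],"rot":[0,0,0]},{"offset":[0.001,0,0],"rot":[0,0,0]}]'|egrep 'force'; python3 -c "
from h import *
need([457.3,-316.5,67],39.3)"
```

```text
force: [-0.4, -0.4, -0.3]
t 23.3 grasp [ 457.1 -316.4   74.7] tool off mm [7.74 0.04 0.21] yaw y 39.34 q6 -1.353 F [-0.41 -0.4  -0.28] M [-0.038 -0.17  -0.029] gap 8.9
  rot deg for 39.3 [ 0.04 -0.01 -0.02]
  rot deg for 219.3 [-1.7996e+02  2.0000e-02 -2.0000e-02]
force: [0.6, -0.1, -1.0]
t 23.5 grasp [ 457.1 -316.4   72.4] tool off mm [5.44 0.06 0.24] yaw y 39.34 q6 -1.353 F [ 0.56 -0.08 -0.96] M [ 0.049 -0.092  0.021] gap 9.0
  rot deg for 39.3 [ 0.04 -0.02 -0.01]
  rot deg for 219.3 [-1.7996e+02  2.0000e-02 -3.0000e-02]
```

```bash
for i in 1 2 3; do python3 -m crank '[{"offset":[0.001,0,0],"rot":[0,0,0]},{"offset":[0.0006,0,0],"rot":[0,0,0]}]'|egrep 'force'; python3 -c "
from h import *
need([457.3,-316.5,67])"; done
```

```text
force: [-0.6, -0.3, -1.3]
t 23.7 grasp [ 457.1 -316.4   70.8] tool off mm [3.79 0.05 0.19] yaw y 39.34 q6 -1.353 F [-0.6  -0.35 -1.29] M [ 0.017 -0.13  -0.033] gap 8.8
force: [-0.1, -0.6, -1.6]
t 23.9 grasp [ 457.2 -316.4   69.2] tool off mm [2.19 0.02 0.12] yaw y 39.34 q6 -1.353 F [-0.06 -0.61 -1.65] M [-0.004 -0.166  0.033] gap 9.1
force: [-0.4, 0.5, -1.0]
t 24.1 grasp [ 457.2 -316.4   67.5] tool off mm [0.53 0.01 0.08] yaw y 39.34 q6 -1.353 F [-0.42  0.46 -0.96] M [ 0.017 -0.124  0.009] gap 9.3
```

```bash
for i in 1 2; do python3 -m crank '[{"offset":[0.0006,0,0],"rot":[0,0,0]},{"offset":[0.0006,0,0],"rot":[0,0,0]}]'|egrep 'force'; python3 -c "
from h import *
need([457.3,-316.5,67])"; done
```

```text
force: [-1.1, 0.1, 3.2]
t 24.3 grasp [ 457.5 -316.7   66.9] tool off mm [-0.06  0.   -0.28] yaw y 39.34 q6 -1.353 F [-1.12  0.1   3.25] M [-0.043  0.082  0.03 ] gap 8.9
force: [-1.8, 0.9, 3.0]
t 24.5 grasp [ 457.8 -317.1   67. ] tool off mm [-0.02 -0.03 -0.75] yaw y 39.34 q6 -1.353 F [-1.83  0.92  2.98] M [0.174 0.096 0.063] gap 8.7
```

```bash
python3 -m crank '[{"offset":[0,0,-0.0004],"rot":[0,0,0]},{"offset":[0,0,0],"rot":[0,0,0]}]'|egrep force; python3 -m crank '[{"offset":[0,0,0],"rot":[0,0,0]},{"offset":[0,0,0],"rot":[0,0,0]},{"offset":[0,0,0],"rot":[0,0,0]},{"offset":[0,0,0],"rot":[0,0,0]},{"offset":[0,0,0],"rot":[0,0,0]},{"offset":[0,0,0],"rot":[0,0,0]}]' 60; python3 -c "
from h import *
need([457.3,-316.5,67])"
```

```text
force: [-0.8, 0.4, 1.5]
clock: 25.3
position: [457.4, -316.4, 68.8]
eef_rot: [0.302, 0.638, -0.303, 0.64]
force: [1.3, -0.1, 0.3]
finger_gap: 51.9
t 25.3 grasp [ 457.4 -316.4   65.8] tool off mm [-1.18 -0.09  0.01] yaw y 39.35 q6 -1.353 F [ 1.35 -0.08  0.34] M [-0.037 -0.112  0.03 ] gap 51.9
```

```bash
python3 -m crank '[{"offset":[-0.005,0,0],"rot":[0,0,0]},{"offset":[-0.015,0,0],"rot":[0,0,0]},{"offset":[-0.03,0,0],"rot":[0,0,0]},{"offset":[-0.04,0,0],"rot":[0,0,0]},{"offset":[-0.045,0,0],"rot":[0,0,0]},{"offset":[-0.045,0,0],"rot":[0,0,0]},{"offset":[-0.04,0,0],"rot":[0,0,0]},{"offset":[-0.02,0,0],"rot":[0,0,0]},{"offset":[0,0,0],"rot":[0,0,0]},{"offset":[0,0,0],"rot":[0,0,0]}]'; python3 - <<'E'
from h import *
for n in("side","top"):
    p,d=camera(n);np.savez(f"{n}9.npz",p=p,d=d);cv2.imwrite(f"pics/{n}9.png",p[:,:,::-1])
    for q in("key_grip","lock_mouth","mug","tamper","pitcher","cup_stack","water","card_terminal","sugar_jar"):
        print(n,q,[(r["p"],toworld(n,r["location"]).round(1)) for r in find_in(n,q)][:1])
s=np.load("side9.npz")["p"]
cv2.imwrite("pics/z9.png",np.hstack([cv2.resize(s[270:325,235:285,::-1],None,fx=8,fy=8,interpolation=cv2.INTER_CUBIC),cv2.resize(s[170:225,285:335,::-1],None,fx=8,fy=8,interpolation=cv2.INTER_CUBIC)]))
for k in ("side0.npz","side9.npz"):
    k=np.load(k);X,u,v=cloud("side",k["d"],np.ones((400,640),bool))
    r=np.hypot(X[:,0]-507,X[:,1]+48);m=(r<60)&(r>22)&(X[:,2]>130)&(X[:,2]<170)&(X[:,1]<-3);print(np.median(X[m,2]))
    m=(np.hypot(X[:,0]-459,X[:,1]+320)<35)&(X[:,2]>60)&(X[:,2]<100);print("key",X[m].mean(0).round(1),X[m,2].max())
E
```

```text
clock: 26.3
position: [455.3, -314.9, 327.3]
eef_rot: [0.302, 0.636, -0.303, 0.642]
force: [0.3, -0.3, 0.1]
finger_gap: 52.4
side key_grip [(0.61, array([585.9, -64.9, 154.2]))]
side lock_mouth [(0.79, array([592.3, -61.3, 147. ]))]
side mug [(0.67, array([ 397.4, -146. ,   44.4]))]
side tamper [(0.66, array([395.6,  86.4,  24.3]))]
side pitcher [(0.85, array([662.4, 300.5,  64.5]))]
side cup_stack []
side water [(0.57, array([ 724.1, -276.4,  113.4]))]
side card_terminal [(0.78, array([552.4, 436.1,  18.1]))]
side sugar_jar [(0.72, array([ 462.3, -327.1,   74.6]))]
top key_grip []
top lock_mouth [(0.75, array([575.3, -48.1, 150.9]))]
top mug [(0.8, array([ 390.8, -138.6,    3.9]))]
top tamper [(0.76, array([382.6,  97.2,  22. ]))]
top pitcher [(0.86, array([664.2, 340.4,  38.6]))]
top cup_stack [(0.59, array([ 663. , -351.4,  152.9]))]
top water [(0.63, array([ 704.4, -239.1,  134.3]))]
top card_terminal [(0.79, array([555.7, 458.7,  29.3]))]
top sugar_jar [(0.58, array([431.6, 283.6, 101.4]))]
154.40226930610618
key [ 460.3 -324.1   77.1] 83.08508971678884
150.57026430868467
key [ 460.2 -323.8   76.9] 83.95919109949853
```

View pics/z9.png

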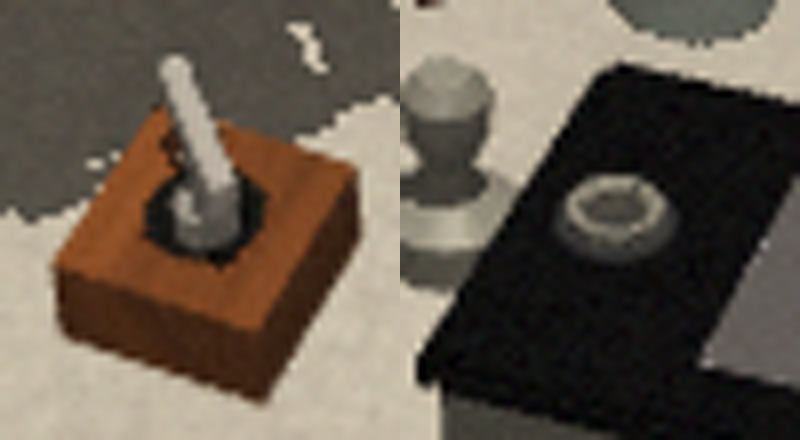

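View pics/side9.png

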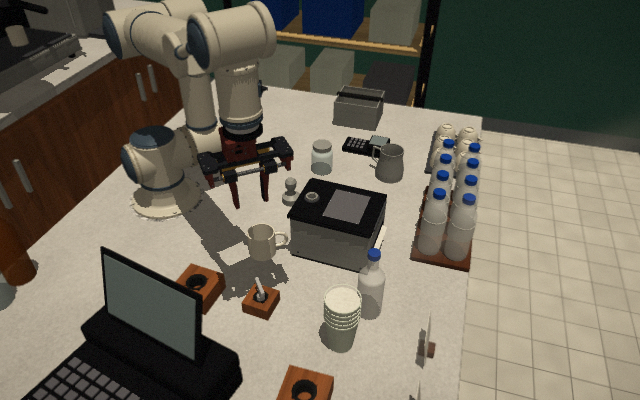

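The key is back upright in its small block (side picture, 260,297), the cover sits lower than at the start (lock at 311,196), and nothing else has moved.

```bash
python3 -c "
from bench import *
print(sign_off())"
```

```text
the job is handed in; nothing more can be done
None
```

The cover is locked down and the key is back upright in its small block. I handed the job in at about 27 s of the 70 s allowed.

1. **Finding the square:** With about 2–3 N on it, the key's socket dropped over the square on the first short counter-clockwise turn. It never had to be turned back.
2. **Shutting and locking:** I pushed the cover shut with the key and turned it clockwise to a firm stop, about 60° from where it dropped.
3. **Putting the key back:** I drew the key out, lowered it into its block until it bottomed at about 4 N, released it and raised the arm clear.

**Last checks**
- **Cover:** It sits about 3.9 mm lower at the lock than at the start. When I lifted the key, the spring force was gone by about 1.5 mm, so the catch is holding. I could not measure the cover's angle directly.
- **Key:** It stands within 0.5 mm of its starting place in the side camera's depth data.
- **Other things on the counter:** Nothing looks moved, judged by eye from the side picture. I didn't compare positions with the start.

**Deviations and disagreements**
- **Force and twist:** The push peaked at about 13 N when the cover met its hard stop. The twist reading stood at about 0.13 N m at the stop (single noisy readings up to 0.15), slightly over the 0.1 N m you gave as plenty.
- **Cameras:** The two cameras disagreed by about 6 mm. I used the arm's own reading at the first grasp to settle which to trust.
- **Networks:** In the last pictures they did not find the key reliably. The side view gave wrong places for the key and the sugar jar, and the top view did not find the key. I relied on the picture and depth data for the key.

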